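# Put the bike lamps on charge in the interlocked locker

### The job

Put all the loose green bike lamps on charge: switch the charging locker's levers off in the order its interlocks allow, slide the door open, hang each lamp by its loop on a hook of its own in the bay, then shut the door fully and switch the isolator and both outlets on. A lever that will not go is blocked by another one or by the door: do not force it. Leave the other things on the table as they lie.

Things in the scene. Friction and masses are not known exactly. Their poses are not given: they have to be found in the camera images.
- lamp1_mid (a point): green plastic bike lamp, flat stick 190 mm long with a rigid black hanging loop at one end, 36 mm wide, 30 mm thick, 180 g, lying flat on the table. Two or three of lamps 1 to 4 are present. The point is its centre, 15 mm above its underside; its own x axis runs along the lamp towards the loop, z is its thickness
- lamp2_mid (a point): a lamp like lamp1. Lengthwise: black lens end (40 mm wide) from x = -95 to -65 mm, green body to +40 mm, then the open loop to +95 mm: 8 mm round bar at mid-thickness, opening 47 mm long and 30 mm wide, whose far inner edge, at x = +87 mm, bears on the hook
- lamp3_mid (a point): a lamp like lamp1. It balances at about x = -30 mm; grip it across its width on the body, behind the balance point (x about -55 mm), so that the gripper stays outside the bay while the loop goes in
- lamp4_mid (a point): a lamp like lamp1. Let go at a slant on its hook, a lamp swings down and comes to rest within a few seconds
- locker: grey charging locker fixed on the table, 200 mm deep (x), 600 wide (y), 264 high. Origin: centre of its underside; x points away from its front, which lies at x = -100; y to the left, z up. Right half (y < 0): console with three levers on its flat top. Left half: lamp bay with three hooks behind a sliding clear door; clear roof with underside at z = 256, clear back at x = 94, floor 4 mm
- hook1_seat (a point): seat of hook 1: top of its lowest spot, at x = -25, y = 60, z = 204 mm of the locker, whose axes it has. Rubber-sleeved steel hook, 8 mm round: its arm comes forward at z = 214, dips to the seat (x = -20 to -30) and turns up to a tip at x = -45 whose top is at z = 226, 22 mm above the seat and 30 mm under the roof. A black charging head 36 mm wide stands behind it from x = +2
- hook2_seat (a point): seat of hook 2, alike, at y = 150 mm of the locker
- hook3_seat (a point): seat of hook 3, alike, at y = 240 mm of the locker
- door (a joint): sliding door of the bay: 0 = shut, 0.265 m = fully open, slid to the right (the locker's -y) in front of the console; rubs with about 1.5 N. 300 mm wide, from z = 12 to 256 mm, x = -104 to -112 mm of the locker. It is bolted while the isolator is on
- door_pull (a point): middle of the door's upright black pull bar (moves with the door): 14 mm wide (y), 12 mm deep (x), 90 mm tall, standing 29 mm clear of the door's face, upper end 253 mm above the table; axes as the locker's
- isolator (a joint): main isolator lever, red handle on a yellow plate. 0 = off, leaning to the front (the robot's side); 1.0 rad = on, leaning to the back; top-heavy, it drops to the nearer end by itself (about 1 N at the handle). Blocked from going off while an outlet is on, and from going on unless the door is fully shut: it then stops within 0.3 rad and drops back. When on, it bolts the door. Is on at the start
- outlet1 (a joint): lever of charging outlet 1, black handle on a white plate; works like the isolator: 0 = off (to the front), 1.0 rad = on (to the back). May be on or off at the start. It cannot be switched on while the isolator is off: it stops within 0.1 rad and drops back. The three levers stand in a row in any order
- outlet2 (a joint): lever of charging outlet 2, just like outlet 1
- isolator_grip (a point): centre of the red handle: a bar 20 mm thick and 40 mm long across (along the locker's y), 55 mm from the lever's pivot; it swings in the locker's x-z plane about the pivot 14 mm above the console's top. Moves with the lever
- outlet1_grip (a point): centre of outlet 1's handle, same shape as the isolator's
- outlet2_grip (a point): centre of outlet 2's handle, same shape
- isolator_unit: switch unit carrying the isolator lever: 96 x 60 mm base, 12 mm high, fixed on the console's top; origin at the centre of its underside, axes as the locker's
- outlet1_unit: switch unit carrying the outlet1 lever: 96 x 60 mm base, 12 mm high, fixed on the console's top; origin at the centre of its underside, axes as the locker's
- outlet2_unit: switch unit carrying the outlet2 lever: 96 x 60 mm base, 12 mm high, fixed on the console's top; origin at the centre of its underside, axes as the locker's
- dish: glass dish with bolts, 110 mm across, 34 mm high; bystander; origin under its centre
- spoke_key: steel spoke key, 64 mm, 10 mm thick; bystander
- tire_levers: three white tire levers clipped together, 140 x 18 x 20 mm; bystander
- seat_clamp: chrome seat clamp, 60 mm, 16 mm high; bystander
- mini_pump: mini pump, 200 mm long, 31 mm high; bystander
Not all that is in view belongs to the job. Leave any yellow look-alike of the part that bears lamp4_mid alone.

How it is judged:
On the way, in this order (a step that is already met when the one before it is completed fails the run):
1. the isolator is off (both outlets are then off) (value of joint each of isolator, outlet1, outlet2 below 0.1 rad), for 0.2 s.
2. the door is open (value of joint door above 0.2 m), for 0.1 s.
3. every lamp present hangs by its loop on a hook of its own ((horizontal distance between lamp1_mid and hook1_seat below 0.04 m or horizontal distance between lamp1_mid and hook2_seat below 0.04 m or horizontal distance between lamp1_mid and hook3_seat below 0.04 m) and angle between each of lamp1_mid, lamp2_mid, lamp3_mid, lamp4_mid's own x axis and vertical below 0.35 rad and height (world z) of each of lamp1_mid, lamp2_mid, lamp3_mid, lamp4_mid above 0.108 m and (horizontal distance between lamp2_mid and hook1_seat below 0.04 m or horizontal distance between lamp2_mid and hook2_seat below 0.04 m or horizontal distance between lamp2_mid and hook3_seat below 0.04 m) and (horizontal distance between lamp3_mid and hook1_seat below 0.04 m or horizontal distance between lamp3_mid and hook2_seat below 0.04 m or horizontal distance between lamp3_mid and hook3_seat below 0.04 m) and (horizontal distance between lamp4_mid and hook1_seat below 0.04 m or horizontal distance between lamp4_mid and hook2_seat below 0.04 m or horizontal distance between lamp4_mid and hook3_seat below 0.04 m) and horizontal distance between lamp1_mid and lamp2_mid above 0.05 m and horizontal distance between each of lamp1_mid, lamp2_mid and lamp3_mid above 0.05 m and horizontal distance between each of lamp1_mid, lamp2_mid, lamp3_mid and lamp4_mid above 0.05 m), for 0.3 s.
4. the door is shut again and the isolator on (value of joint door below 0.006 m and value of joint isolator above 0.9 rad), for 0.2 s.
At the end, for the whole second after the job is handed in: every lamp present hangs loop up, within 0.35 rad of upright, each on its own hook (its centre within 40 mm of plumb below a hook's seat and at least 108 mm above the table); the door is shut to within 6 mm; the isolator and both outlet levers are on (beyond 0.9 rad) (all of step 3 and all of step 4 and value of joint each of outlet1, outlet2 above 0.9 rad); the robot touches nothing.
It fails at once if a lever or its unit is forced (pushed with more than 45 N) (contact force between any of the arm, the fingers and isolator_unit above 45 N or contact force between any of the arm, the fingers and outlet1_unit above 45 N or contact force between any of the arm, the fingers and outlet2_unit above 45 N).
It fails at once if a bystander is moved more than 40 mm (distance of any of dish, spoke_key, tire_levers, seat_clamp, mini_pump from where it was at the start of the episode above 0.04 m).
It fails at once if the dish of bolts is tipped (angle between dish's own z axis and vertical above 0.5 rad).
Of lamp1, lamp2, lamp3, lamp4 only 2 to 3 are there at a start; the rules pass over those that are not, and their reading is None.
At some moment in a run one of lamp1, lamp2, lamp3, lamp4 may be knocked a few centimetres aside while the robot is not near it.
It also fails if it takes over 210 s, if anything falls off the work surface, if the arm or the gripper's body presses on something with over 40 N, if the wrist force passes 120 N, or if a joint passes its speed limit or range.

### The arm

A 7-joint arm with a two-finger parallel gripper is mounted at the origin on the work surface. World frame = base frame: x ahead of the robot, y to its left, z up, the work surface at z = 0. Lengths are in m, angles in rad, forces in N, time in s.
With the tool pointing down it reaches from about 0.425 to 0.875 m from the base axis. Payload 4.7 kg.
Tool frame: the origin (TCP) lies at the very end of the fingers, on their centre line; the grasp point (between the pads) lies 19 mm behind it; x points along the fingers, y is the direction in which the jaws open and shut, and the axes are right-handed (so a half turn about x gives the same grasp; the last joint's range is limited). The gripper opens to 87 mm and grips with 3 to 60 N. Pads are 19 mm wide; open, the fingers measure 117 mm over their backs; the gripper's body (75 mm by 190 mm) begins 51 mm behind the grasp point.
Start: joints at [1.222, 0.321, -0.07, 1.45, 0.023, 1.371, -0.057], TCP at [0.231, -0.608, 0.223] pointing down, gripper open.
Joint ranges: [-2.86, 2.86], [-0.3, 2.09], [-1.38, 1.24], [0.06, 2.45], [-1.56, 4.7], [0.09, 2.05], [-2.69, 2.69]. Speed limits (rad/s): [2.57, 2.57, 3.14, 3.14, 3.14, 3.14, 3.14].

### API

Orientations are given as a unit quaternion [w, x, y, z].
In Python, from bench import get_state, snapshot, camera_model, finish_job gives the robot as it stands. The module is installed in compiled form; this text tells all that it offers.
- The arm moves only by the tool apply_moves, never from a script. Its argument "moves" is a list of rows, each an object of numbers: "x", "y", "z": the shift along the tool's x, y, z in mm; "rx", "ry", "rz": the turn, a rotation vector about the tool's x, y, z in degrees; "hand": the opening, from -1 (shut) to 1 (fully open). In form: [{"x": .., "y": .., "z": .., "rx": .., "ry": .., "rz": .., "hand": ..}, ...]. A call has 1 to 5 rows; each row is the pose to reach, as a shift and turn from the pose commanded when the call began, along the tool's axes at that moment; what a row does not reach only later rows make up. A row lasts 1/8 s, in which the tool goes at most 62.5 mm and 10.7 degrees, less where a joint would pass 70% of its speed; a pose out of reach is approached as far as the arm can. A call with a gripper value outside its range is refused whole. The fingers move at their own pace and stop on an object; "newtons" is the grip in N (left out, the last holds). Time passes only in rows, so rows that repeat a pose let the fingers close. It gives the time, the measured TCP pose, the force and the opening at its end, in the units of the state.
- get_state(): the state, without advancing time (a new reading comes with each control period).
- snapshot(name): name is "side" or "top" or "wrist"; returns (picture, depth): 384x512x3 uint8, red, green, blue; 384x512 float32, m along the optical axis (not along the pixel's ray), 0 where there is no reading.
- camera_model(name): a dict with "fx", "fy", "cx", "cy" (pixels), "R" (3x3) and "t" (3): a world point X has camera coordinates R X + t; the wrist camera has in their place "hand_eye" (4x4, takes a point from camera to tool coordinates, whose origin is the TCP and whose axes are the tool frame's). Camera axes: x right, y down, z forward; pixel columns grow to the right and rows downward; lengths in m; the calibration is good to about 2 mm. A picture is of the moment at which its call begins: read the wrist's pose just before it. camera_model takes no time and is no camera call.
- finish_job(): hands the job in, once; it reports no verdict.
The state is a dict: "t": time; "joint_positions": joint angles; "dq": joint speeds; "joint_torque": joint torques, N m; "tcp_pos": TCP position; "eef_rot": TCP orientation; "ft_force": force on the tool from outside, world axes, zero at the start; "wrist_torque": the same for the moment, N m; "grip_width": finger opening in m.
Only numpy, scipy, OpenCV 4.12 (cv2) and the standard library are available. Lean on these libraries where they do the work, as an engineer would, in place of code of your own. Each camera call takes 0.05 s, during which the arm holds its last target. There are 200 camera calls.

## Working session

There is one attempt and no reset: what is moved stays moved. The work goes in short steps, Python scripts to look and compute and a tool call to move; the robot and the scene stay as the last step left them, time stands still between calls to the robot, and variables do not carry over. Pictures are saved under pics/ and viewed, about 12 in all and at most 16, crops included, and the job is handed in when it is done.

Besides the shell and the picture viewer there is one more tool, called after "Call:" by a JSON object that holds its "op" and its "data", one argument or row to a line. apply_moves: Moves the arm, as the interface text tells. Its arguments: {"type":"object","properties":{"moves":{"type":"array"},"newtons":{"type":"number"}},"required":["moves"]}

```bash
ls; mkdir -p pics; python3 - <<'E'
from bench import *
import cv2,numpy as np
s=get_state();print({k:np.round(v,3).tolist() for k,v in s.items()})
for n in("top","side"):
    m=camera_model(n);print(n,{k:np.round(v,3).tolist() for k,v in m.items()})
    p,d=snapshot(n);np.savez(f"pics/{n}0.npz",p=p,d=d);cv2.imwrite(f"pics/{n}0.png",cv2.resize(p[:,:,::-1],(800,600)))
print(camera_model("wrist"))
E
```

```text
pics
{'t': 0.0, 'joint_positions': [1.222, 0.322, -0.07, 1.452, 0.023, 1.371, -0.057], 'dq': [0.002, -0.002, 0.001, -0.002, 0.002, 0.001, 0.001], 'joint_torque': [-0.0, -49.129, -0.404, -31.253, -0.064, 0.044, 0.0], 'tcp_pos': [0.23, -0.607, 0.221], 'eef_rot': [-0.127, -0.695, -0.128, 0.696], 'ft_force': [-0.388, 0.653, -0.129], 'wrist_torque': [0.013, -0.047, -0.018], 'grip_width': 0.087}
top {'fx': 445.023, 'fy': 445.023, 'cx': 248.617, 'cy': 193.023, 'R': [[0.028, -1.0, 0.006], [-0.988, -0.029, -0.149], [0.149, -0.002, -0.989]], 't': [0.057, 0.48, 1.498]}
side {'fx': 452.107, 'fy': 452.107, 'cx': 254.582, 'cy': 191.096, 'R': [[-0.817, -0.576, 0.009], [-0.414, 0.576, -0.705], [0.401, -0.58, -0.709]], 't': [0.437, 0.27, 1.586]}
{'fx': 290.36935611921746, 'fy': 290.36935611921746, 'cx': 250.5279377061933, 'cy': 191.64663126743253, 'hand_eye': array([[ 2.21755959e-04, -2.68579899e-01,  9.63257384e-01,
        -1.60397406e-01],
       [ 9.99999949e-01, -1.60746622e-04, -2.75034756e-04,
         3.08180882e-04],
       [ 2.28709177e-04,  9.63257396e-01,  2.68579850e-01,
        -7.38268224e-02],
       [ 0.00000000e+00,  0.00000000e+00,  0.00000000e+00,
         1.00000000e+00]])}
```

View pics/top0.png

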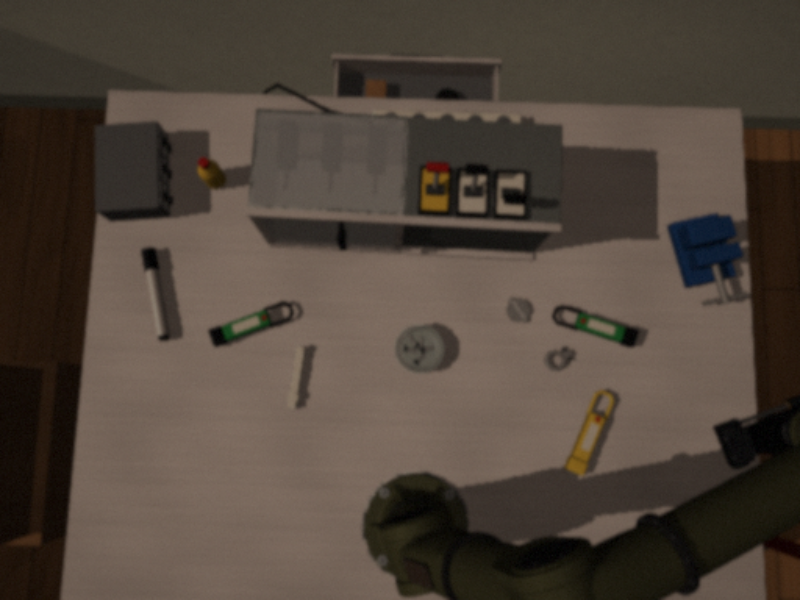

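View pics/side0.png

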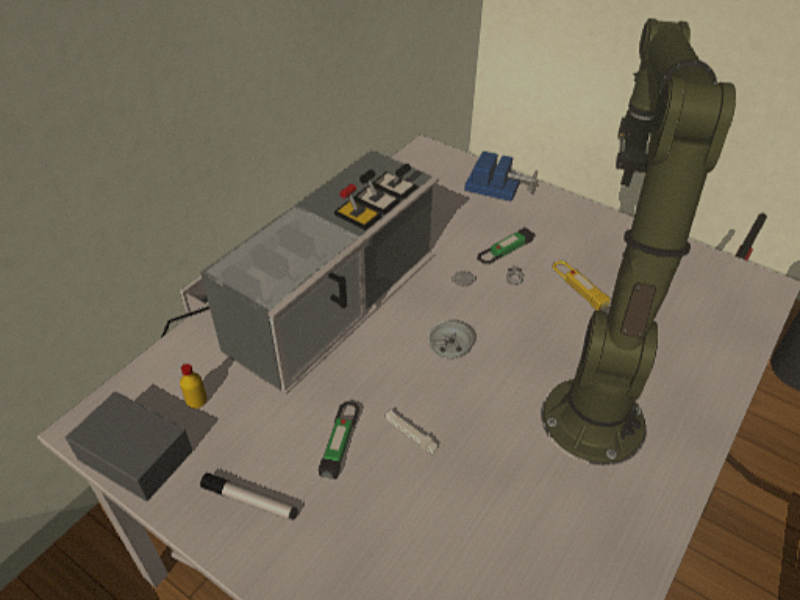

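```bash
cat > h.py <<'E'
from bench import *
import cv2,numpy as np
from scipy.spatial.transform import Rotation as Ro
def quat(q): return Ro.from_quat([q[1],q[2],q[3],q[0]])
def cam(n,s=None):
    m=camera_model(n)
    if n=="wrist":
        H=m["hand_eye"];R=quat(s["eef_rot"]).as_matrix()
        A=R@H[:3,:3];c=R@H[:3,3]+np.array(s["tcp_pos"])
    else:
        A=np.array(m["R"]).T;c=-A@np.array(m["t"])
    return m,A,c
def ray(C,uv,z):
    m,A,c=C;uv=np.atleast_2d(uv).astype(float)
    d=np.c_[(uv[:,0]-m["cx"])/m["fx"],(uv[:,1]-m["cy"])/m["fy"],np.ones(len(uv))]@A.T
    return c+d*((z-c[2])/d[:,2])[:,None]
def proj(C,X):
    m,A,c=C;q=(np.atleast_2d(X)-c)@A
    return np.c_[q[:,0]/q[:,2]*m["fx"]+m["cx"],q[:,1]/q[:,2]*m["fy"]+m["cy"]]
def cloud(C,d):
    m,A,c=C;v,u=np.mgrid[:d.shape[0],:d.shape[1]]
    P=np.stack([(u-m["cx"])/m["fx"]*d,(v-m["cy"])/m["fy"]*d,d],-1)@A.T+c
    P[d==0]=np.nan;return P
def tri(C1,a,C2,b):
    p=ray(C1,a,0)[0];q=ray(C2,b,0)[0];d1=p-C1[2];d2=q-C2[2];d1/=np.linalg.norm(d1);d2/=np.linalg.norm(d2)
    t=np.linalg.lstsq(np.c_[d1,-d2],C2[2]-C1[2],rcond=None)[0]
    x,y=C1[2]+t[0]*d1,C2[2]+t[1]*d2;return (x+y)/2,np.linalg.norm(x-y)
def hsv(p): return cv2.cvtColor(p,cv2.COLOR_RGB2HSV)
def blobs(M,amin):
    n,l,st,c=cv2.connectedComponentsWithStats(M.astype(np.uint8))
    return [(l==i,st[i],c[i]) for i in range(1,n) if st[i,4]>=amin]
E
python3 - <<'E'
from h import *
np.set_printoptions(precision=4,suppress=True)
for n in("top","side"):
    z=np.load(f"pics/{n}0.npz");p,d=z["p"],z["d"];C=cam(n);P=cloud(C,d);h=hsv(p)
    H,S,V=[h[...,i].astype(int) for i in range(3)]
    print(n)
    for nm,M,a in(("green",(H>45)&(H<85)&(S>110)&(V>40),60),("red",((H<8)|(H>172))&(S>150)&(V>60),15),("yel",(H>17)&(H<32)&(S>140),60)):
        for b,st,c in blobs(M,a):
            r=cv2.minAreaRect(np.argwhere(b)[:,::-1].astype(np.float32))
            print(nm,st,c.round(1),"P",np.nanmedian(P[b],0),"zr",np.nanpercentile(P[b][:,2],[5,95]),"box030",ray(C,cv2.boxPoints(r),.03)[:,:2].tolist() if nm=="green" else "")
    if n=="top":
        for u,v in((330,90),(280,100),(350,100),(345,140),(170,100),(200,80),(250,90),(220,60),(220,160)): print((u,v),P[v,u])
        k=(P[...,2]>.25)&(P[...,2]<.275)
        k&=(P[...,0]>.5)
        k=cv2.morphologyEx(k.astype(np.uint8),cv2.MORPH_OPEN,np.ones((5,5)))
        b=max(blobs(k,50),key=lambda t:t[1][4]);q=P[b[0]]
        r=cv2.minAreaRect(q[:,:2].astype(np.float32));print("toprect",r,np.median(q[:,2]),b[1])
E
```

```text
top
green [368 200  32  19 119] [384.6 210.3] P [ 0.4313 -0.4085  0.0288] zr [0.0227 0.0353] box030 [[0.4368644388901727, -0.3417958252626731], [0.46849543876499744, -0.35253638307618235], [0.4376698376062318, -0.45257516446851465], [0.40622366128646603, -0.4415593077703819]]
green [142 204  30  14 100] [153.9 211.1] P [0.4064 0.4095 0.0284] zr [0.0237 0.0343] box030 [[0.4120509658160183, 0.4370521877674946], [0.4474342904175614, 0.342089763758171], [0.4186095744733076, 0.330878109162193], [0.38342580412355554, 0.4256168674087313]]
red [127 101   6   6  29] [129.4 103.3] P [0.7582 0.4789 0.1195] zr [0.1139 0.1243] box030 
red [273 104  14   6  78] [279.8 106.4] P [ 0.6861 -0.0115  0.3337] zr [0.3288 0.3378] box030 
yel [126 104  18  16 164] [135.4 112.4] P [0.7437 0.4682 0.0737] zr [0.0199 0.0929] box030 
yel [268 107  21  30 385] [277.7 123.8] P [ 0.6479 -0.0078  0.2769] zr [0.2723 0.282 ] box030 
yel [362 250  31  54 434] [375.5 280.2] P [ 0.1847 -0.3608  0.0272] zr [0.0131 0.0347] box030 
yel [273 324  19  14  72] [282.2 330.8] P [ 0.0567 -0.0321  0.2814] zr [0.0118 0.3061] box030
[... 987 characters left out ...]
0139], [0.45674008014856154, 0.34615487701914216], [0.42165663153576044, 0.3361051205929255], [0.3796801349802181, 0.4315434529540898]]
red [218 118  10   9  51] [222.3 121.7] P [ 0.6846 -0.0057  0.3314] zr [0.3212 0.3367] box030 
red [477 158   5   8  15] [478.9 161.7] P [-0.1155 -1.0354 -0.1839] zr [-0.2032 -0.1307] box030 
red [116 233   7   7  38] [118.8 236. ] P [0.7574 0.4833 0.1164] zr [0.0904 0.1225] box030 
yel [216 129  26  15 152] [228.8 136.4] P [ 0.6493 -0.0028  0.2759] zr [0.2716 0.2804] box030 
yel [354 167  36  32 285] [373.3 184. ] P [ 0.181  -0.3517  0.0233] zr [0.0075 0.0315] box030 
yel [115 238  17  24 285] [123.4 249.5] P [0.7441 0.4903 0.0599] zr [0.0105 0.0941] box030
```

```bash
cat >> h.py <<'E'
def goal(pos,yaw=0.,pitch=0.,flip=0,s=None):
    """tool x down (tilted forward by pitch deg), tool z along heading yaw (deg); flip: half turn about tool x"""
    s=s or get_state()
    x0=Ro.from_matrix(np.array([[0,0,1],[0,1,0],[-1,0,0]],float))  # tool x->-z, y->y, z->x
    G=Ro.from_euler('z',yaw,degrees=True)*Ro.from_euler('y',-pitch,degrees=True)*x0*Ro.from_euler('x',180*flip,degrees=True)
    T=quat(s["eef_rot"])
    d=T.inv().apply(np.array(pos)-s["tcp_pos"])*1000;w=np.degrees((T.inv()*G).as_rotvec())
    print("mm",d.round(1),"deg",w.round(1),"| rows",max(np.linalg.norm(d)/62.5,np.linalg.norm(w)/10.7).round(1),"q",s["joint_positions"][-1].__round__(2))
E
python3 - <<'E'
from h import *
s=get_state();print(quat(s["eef_rot"]).as_matrix().round(3))
goal([.62,-.08,.42],-1.4)
goal([.62,-.08,.42],-1.4,0,1)
E
```

```text
[[-0.001  0.355 -0.935]
 [ 0.002 -0.935 -0.355]
 [-1.    -0.002  0.   ]]
mm [-197.9 -355.  -551.3] deg [-1.578e+02 -1.000e-01  0.000e+00] | rows 14.7 q -0.06
mm [-197.9 -355.  -551.3] deg [22.2  0.   0.1] | rows 11.0 q -0.06
```

Call:
{"op": "apply_moves", "data": {
  "moves": [
    {"x":-60},
    {"x":-120,"y":-20,"z":-20},
    {"x":-170,"y":-50,"z":-60,"rx":5},
    {"x":-210,"y":-80,"z":-100,"rx":10},
    {"x":-229,"y":-110,"z":-150,"rx":15}
  ]
}}

```text
invalid input at $.moves[0]: expected keys x, y, z, rx, ry, rz, hand
```

```bash
python3 -c "
from h import *
goal([.64,-.08,.45],-1.4,0,1)"
```

```text
mm [-227.9 -348.  -570. ] deg [22.2  0.   0.1] | rows 11.3 q -0.06
```

Call:
{"op": "apply_moves", "data": {
  "moves": [
    {"x":-60,"y":0,"z":0,"rx":0,"ry":0,"rz":0,"hand":-1},
    {"x":-120,"y":-10,"z":-20,"rx":0,"ry":0,"rz":0,"hand":-1},
    {"x":-170,"y":-35,"z":-60,"rx":5,"ry":0,"rz":0,"hand":-1},
    {"x":-210,"y":-65,"z":-100,"rx":10,"ry":0,"rz":0,"hand":-1},
    {"x":-228,"y":-100,"z":-150,"rx":15,"ry":0,"rz":0,"hand":-1}
  ]
}}

```text
t: 0.72
tcp_pos: [0.3306, -0.468, 0.4494]
eef_rot: [0.035, 0.707, 0.033, -0.706]
ft_force: [0.6, -0.0, -0.3]
grip_width: 0.0449
```

```bash
python3 -c "
from h import *
goal([.64,-.08,.45],-1.4,0,1)"
```

```text
mm [  -1.1 -356.6 -345.1] deg [ 6.9 -0.1 -0.1] | rows 7.9 q -0.58
```

Call:
{"op": "apply_moves", "data": {
  "moves": [
    {"x":0,"y":-44,"z":-43,"rx":1,"ry":0,"rz":0,"hand":-1},
    {"x":0,"y":-88,"z":-86,"rx":2,"ry":0,"rz":0,"hand":-1},
    {"x":0,"y":-132,"z":-129,"rx":4,"ry":0,"rz":0,"hand":-1},
    {"x":0,"y":-176,"z":-172,"rx":6,"ry":0,"rz":0,"hand":-1},
    {"x":0,"y":-220,"z":-215,"rx":7,"ry":0,"rz":0,"hand":-1}
  ]
}}

```text
t: 1.35
tcp_pos: [0.5229, -0.2263, 0.4471]
eef_rot: [0.008, -0.707, 0.008, 0.707]
ft_force: [1.1, 0.3, 1.0]
grip_width: 0.0018
```

Call:
{"op": "apply_moves", "data": {
  "moves": [
    {"x":0,"y":-34,"z":-33,"rx":0,"ry":0,"rz":0,"hand":-1},
    {"x":0,"y":-78,"z":-76,"rx":0,"ry":0,"rz":0,"hand":-1},
    {"x":0,"y":-120,"z":-115,"rx":0,"ry":0,"rz":0,"hand":-1},
    {"x":0,"y":-136,"z":-130,"rx":0,"ry":0,"rz":0,"hand":-1},
    {"x":0,"y":-136,"z":-130,"rx":0,"ry":0,"rz":0,"hand":-1}
  ]
}}

```text
t: 1.98
tcp_pos: [0.6556, -0.0925, 0.4456]
eef_rot: [0.007, -0.706, 0.006, 0.708]
ft_force: [-0.5, -0.3, 0.7]
grip_width: 0.0004
```

```bash
python3 - <<'E'
from h import *
s=get_state();p,d=snapshot("wrist");np.savez("pics/w1.npz",p=p,d=d,s=s)
print(s["tcp_pos"],s["joint_positions"])
cv2.imwrite("pics/w1.png",cv2.resize(p[:,:,::-1],(800,600)))
E
```

```text
[ 0.65564308 -0.09246743  0.44561029] [ 0.37925095  0.39391653 -0.45372624  0.94388352  0.17370918  1.83878926
 -1.58577245]
```

View pics/w1.png

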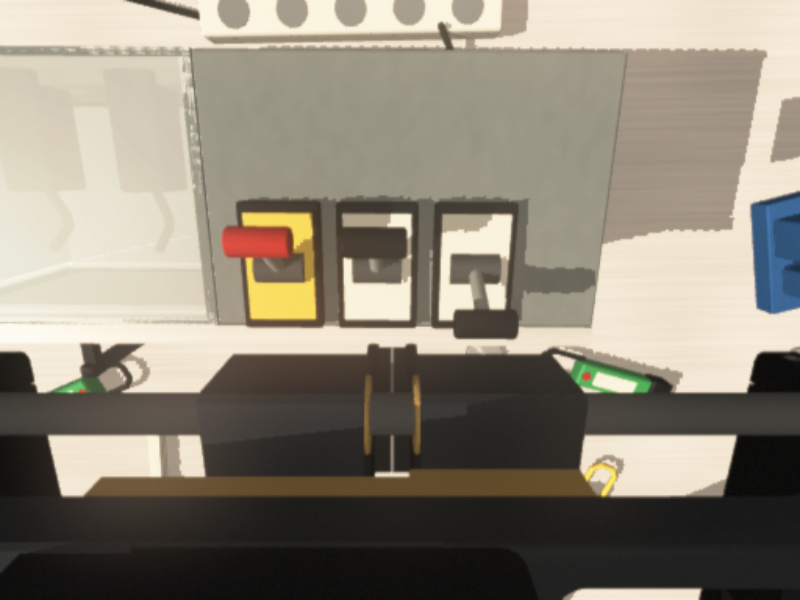

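```bash
cat > w1.py <<'E'
from h import *
np.set_printoptions(precision=4,suppress=True)
z=np.load("pics/w1.npz",allow_pickle=True);p,d,s=z["p"],z["d"],z["s"].item();C=cam("wrist",s);P=cloud(C,d)
f=800/512
for nm,q,zz in(("iso plate",[(238,200),(321,200),(325,327),(246,327)],.276),("o1 plate",[(336,200),(418,200),(417,327),(339,327)],.276),("o2",[(434,202),(518,202),(516,327),(432,327)],.276)):
    R=ray(C,np.array(q)/f,zz);print(nm,R[:,:2].tolist(),R.mean(0),"len",np.linalg.norm(R[0]-R[3]),np.linalg.norm(R[0]-R[1]))
for nm,q in(("iso h",(257,242)),("a h",(372,242)),("b h",(486,324))): print(nm,ray(C,np.array(q)/f,.326),P[int(q[1]/f),int(q[0]/f)])
E=ray(C,np.array([(192,50),(627,55),(592,327),(216,325)])/f,.264);print(E,[np.degrees(np.arctan2(*(E[i]-E[j])[[1,0]])) for i,j in((0,1),(3,2),(0,3),(1,2))])
print("console z",[P[int(v/f),int(u/f)][2] for u,v in((300,120),(500,120),(400,170),(560,200))])
E
python3 w1.py
```

```text
iso plate [[0.7124351024365776, 0.015982865825825004], [0.7114161294477366, -0.043104289678527766], [0.6159290568648434, -0.040498307356004834], [0.616942072940872, 0.020255868904327762]] [ 0.6642 -0.0118  0.276 ] len 0.09558858319682635 0.059095941075064995
o1 plate [[0.7112320544938631, -0.053778238392666954], [0.7102261932689703, -0.11210508244241313], [0.6147502688756873, -0.11119441471446861], [0.6157496117703755, -0.051260267759538417]] [ 0.663  -0.0821  0.276 ] len 0.09551563769641801 0.0583355165710149
o2 [[0.7086361721474, -0.1234924262287902], [0.7076059384605957, -0.18326145177852596], [0.6134829032392257, -0.18720283855483277], [0.6145581696681363, -0.12271528727631358]] [ 0.6611 -0.1542  0.276 ] len 0.0940812122341109 0.05977790391619961
iso h [[ 0.6895 -0.0097  0.326 ]] [ 0.6916 -0.012   0.3347]
a h [[ 0.6883 -0.0809  0.326 ]] [ 0.6903 -0.0812  0.3339]
b h [[ 0.6335 -0.1535  0.326 ]] [ 0.6366 -0.1518  0.3338]
[[ 0.8117  0.0403  0.264 ]
 [ 0.8034 -0.2548  0.264 ]
 [ 0.6082 -0.251   0.264 ]
 [ 0.6149  0.0481  0.264 ]] [np.float64(88.38644550395523), np.float64(88.72251865273668), np.float64(-2.2675791345422525), np.float64(-1.1010962374001463)]
console z [np.float64(0.2613503075434233), np.float64(0.2625434878431574), np.float64(0.262557858267686), np.float64(0.2635147239855642)]
```

Call:
{"op": "apply_moves", "data": {
  "moves": [
    {"x":0,"y":-11,"z":-55,"rx":0,"ry":0,"rz":0,"hand":-1},
    {"x":20,"y":-11,"z":-66,"rx":0,"ry":0,"rz":0,"hand":-1},
    {"x":70,"y":-11,"z":-66,"rx":0,"ry":0,"rz":0,"hand":-1},
    {"x":115,"y":-11,"z":-66,"rx":0,"ry":0,"rz":0,"hand":-1},
    {"x":131,"y":-11,"z":-66,"rx":0,"ry":0,"rz":0,"hand":-1}
  ]
}}

```text
t: 2.65
tcp_pos: [0.7187, -0.0876, 0.3136]
eef_rot: [0.008, -0.705, 0.009, 0.709]
ft_force: [0.2, -0.3, 0.4]
grip_width: 0.0004
```

Call:
{"op": "apply_moves", "data": {
  "moves": [
    {"x":2,"y":0,"z":15,"rx":0,"ry":0,"rz":0,"hand":-1},
    {"x":2,"y":0,"z":27,"rx":0,"ry":0,"rz":0,"hand":-1},
    {"x":2,"y":0,"z":38,"rx":0,"ry":0,"rz":0,"hand":-1},
    {"x":2,"y":0,"z":49,"rx":0,"ry":0,"rz":0,"hand":-1},
    {"x":2,"y":0,"z":49,"rx":0,"ry":0,"rz":0,"hand":-1}
  ]
}}

```text
t: 3.28
tcp_pos: [0.6714, -0.0844, 0.3152]
eef_rot: [-0.007, 0.707, -0.008, -0.707]
ft_force: [-0.3, -0.5, 0.0]
grip_width: 0.0002
```

Call:
{"op": "apply_moves", "data": {
  "moves": [
    {"x":-60,"y":0,"z":0,"rx":0,"ry":0,"rz":0,"hand":-1},
    {"x":-70,"y":-35,"z":-35,"rx":0,"ry":0,"rz":0,"hand":-1},
    {"x":-70,"y":-72,"z":-53,"rx":0,"ry":0,"rz":0,"hand":-1},
    {"x":-40,"y":-74,"z":-53,"rx":0,"ry":0,"rz":0,"hand":-1},
    {"x":1,"y":-74,"z":-53,"rx":0,"ry":0,"rz":0,"hand":-1}
  ]
}}

```text
t: 3.9
tcp_pos: [0.7278, -0.0095, 0.3132]
eef_rot: [-0.007, 0.708, -0.006, -0.706]
ft_force: [-0.5, 0.2, -0.8]
grip_width: 0.0002
```

Call:
{"op": "apply_moves", "data": {
  "moves": [
    {"x":2,"y":0,"z":15,"rx":0,"ry":0,"rz":0,"hand":-1},
    {"x":2,"y":0,"z":27,"rx":0,"ry":0,"rz":0,"hand":-1},
    {"x":2,"y":0,"z":38,"rx":0,"ry":0,"rz":0,"hand":-1},
    {"x":2,"y":0,"z":49,"rx":0,"ry":0,"rz":0,"hand":-1},
    {"x":2,"y":0,"z":49,"rx":0,"ry":0,"rz":0,"hand":-1}
  ]
}}

```text
t: 4.53
tcp_pos: [0.6769, -0.0101, 0.3117]
eef_rot: [0.007, -0.707, 0.008, 0.707]
ft_force: [0.4, -0.5, 0.0]
grip_width: 0.0004
```

Call:
{"op": "apply_moves", "data": {
  "moves": [
    {"x":-50,"y":0,"z":0,"rx":0,"ry":0,"rz":0,"hand":-1},
    {"x":-110,"y":0,"z":0,"rx":0,"ry":0,"rz":0,"hand":-1},
    {"x":-150,"y":0,"z":10,"rx":0,"ry":0,"rz":0,"hand":-1},
    {"x":-150,"y":0,"z":20,"rx":0,"ry":0,"rz":0,"hand":-1},
    {"x":-150,"y":0,"z":20,"rx":0,"ry":0,"rz":0,"hand":-1}
  ]
}}

```text
t: 5.15
tcp_pos: [0.6574, -0.0097, 0.4611]
eef_rot: [0.007, -0.707, 0.008, 0.707]
ft_force: [0.5, -0.6, -1.2]
grip_width: 0.0005
```

```bash
python3 - <<'E'
from h import *
s=get_state();p,d=snapshot("wrist");np.savez("pics/w2.npz",p=p,d=d,s=s)
print(s["tcp_pos"],s["joint_positions"])
cv2.imwrite("pics/w2.png",p[:,:,::-1])
E
```

```text
[ 0.65735877 -0.00966357  0.46107937] [ 0.27502019  0.39580672 -0.49874345  0.91585703  0.19451795  1.86916515
 -1.72471224]
```

View pics/w2.png

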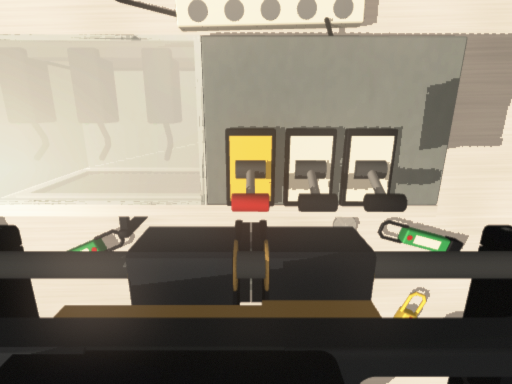

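```bash
python3 - <<'E'
from h import *
np.set_printoptions(precision=4,suppress=True)
z=np.load("pics/w2.npz",allow_pickle=True);p,d,s=z["p"],z["d"],z["s"].item();C=cam("wrist",s);P=cloud(C,d)
t=np.load("pics/top0.npz");T=cam("top");Q=cloud(T,t["d"])
k=(Q[...,2]>.15)&(Q[...,2]<.262)&(Q[...,0]>.53)&(Q[...,0]<.585)&(Q[...,1]>-.0)&(Q[...,1]<.36);dark=t["p"].max(-1)<45
for b,st,c in blobs(k&dark,5): print("top",st,c,np.nanmedian(Q[b],0),ray(T,c,.21))
sd=np.load("pics/side0.npz");S=cam("side");Q=cloud(S,sd["d"])
k=(Q[...,2]>.15)&(Q[...,2]<.262)&(Q[...,0]>.53)&(Q[...,0]<.585)&(Q[...,1]>-.0)&(Q[...,1]<.36);dark=sd["p"].max(-1)<45
for b,st,c in blobs(k&dark,5): print("side",st,c,np.nanmedian(Q[b],0),np.nanpercentile(Q[b],[5,95],axis=0))
for u,v in((125,222),(128,226)): print(P[v,u],ray(C,(u,v),.253))
goal([.567,.12,.41],-1.45,0,1)
E
```

```text
top [215 147   7  13  59] [217.9831 153.2203] [0.5643 0.1667 0.2462] [[0.5736 0.1689 0.21  ]]
side [214 176   8  21  94] [218.4574 186.2447] [0.5657 0.1748 0.2134] [[0.5606 0.1669 0.173 ]
 [0.5791 0.179  0.2509]]
[0.5865 0.1654 0.2459] [[0.5893 0.1621 0.253 ]]
[0.5795 0.1632 0.2435] [[0.5834 0.1588 0.253 ]]
mm [  50.2 -128.    93.2] deg [ 0.2  0.1 -0. ] | rows 2.7 q -1.72
```

Call:
{"op": "apply_moves", "data": {
  "moves": [
    {"x":0,"y":-57,"z":24,"rx":0,"ry":0,"rz":0,"hand":-1},
    {"x":0,"y":-112,"z":48,"rx":0,"ry":0,"rz":0,"hand":-1},
    {"x":0,"y":-168,"z":70,"rx":0,"ry":0,"rz":0,"hand":-1},
    {"x":0,"y":-222,"z":92,"rx":0,"ry":0,"rz":0,"hand":-1},
    {"x":60,"y":-222,"z":93,"rx":0,"ry":0,"rz":0,"hand":-1}
  ]
}}

```text
t: 5.82
tcp_pos: [0.5675, 0.2226, 0.4038]
eef_rot: [-0.006, 0.709, -0.001, -0.705]
ft_force: [1.3, 0.7, 0.0]
grip_width: 0.0003
```

```bash
python3 - <<'E'
from h import *
goal([.569,.215,.225],-1.45,0,1)
s=get_state();p,d=snapshot("wrist");np.savez("pics/w3.npz",p=p,d=d,s=s);print(s["tcp_pos"])
cv2.imwrite("pics/w3.png",p[:,:,::-1])
E
```

```text
mm [178.8   8.7  -0.6] deg [ 0.9 -0.3  0.4] | rows 2.9 q -2.1
[0.56747746 0.22258764 0.40381895]
```

View pics/w3.png

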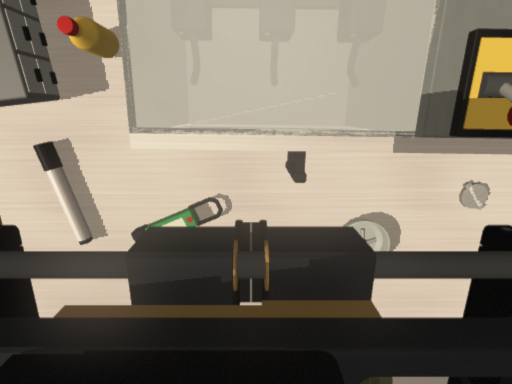

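```bash
python3 - <<'E'
from h import *
np.set_printoptions(precision=4,suppress=True)
z=np.load("pics/w3.npz",allow_pickle=True);s=z["s"].item();C=cam("wrist",s)
print("bar top",ray(C,[(289,152),(306,152),(305,168),(288,168)],.253))
print("tips",ray(C,[(195,84),(276,84),(352,84)],.222))
print("roof corners",ray(C,[(130,134),(430,135)],.264))
cv2.imwrite("pics/w3c.png",cv2.resize(z["p"][20:200,120:440,::-1],None,fx=2.5,fy=2.5,interpolation=cv2.INTER_CUBIC))
E
```

```text
bar top [[0.5992 0.182  0.253 ]
 [0.5991 0.1638 0.253 ]
 [0.5817 0.1642 0.253 ]
 [0.5819 0.1826 0.253 ]]
tips [[0.6716 0.2845 0.222 ]
 [0.6707 0.1944 0.222 ]
 [0.6699 0.1103 0.222 ]]
roof corners [[0.6205 0.346  0.264 ]
 [0.6167 0.0408 0.264 ]]
```

View pics/w3c.png

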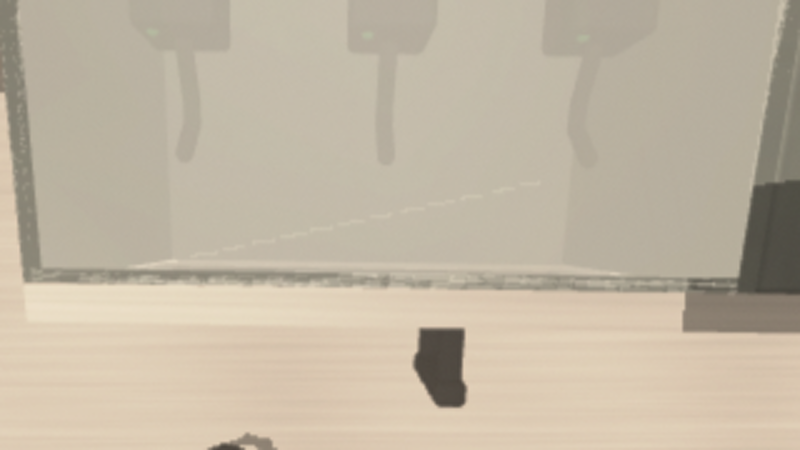

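Call:
{"op": "apply_moves", "data": {
  "moves": [
    {"x":60,"y":4,"z":0,"rx":1,"ry":0,"rz":0,"hand":-1},
    {"x":120,"y":5,"z":0,"rx":1,"ry":0,"rz":0,"hand":-1},
    {"x":170,"y":5,"z":0,"rx":1,"ry":0,"rz":0,"hand":-1},
    {"x":180,"y":5,"z":0,"rx":1,"ry":0,"rz":0,"hand":-1},
    {"x":180,"y":5,"z":0,"rx":1,"ry":0,"rz":0,"hand":-1}
  ]
}}

```text
t: 6.5
tcp_pos: [0.57, 0.2087, 0.2219]
eef_rot: [0.014, -0.707, 0.014, 0.707]
ft_force: [0.9, 0.5, 0.2]
grip_width: 0.0004
```

Call:
{"op": "apply_moves", "data": {
  "moves": [
    {"x":0,"y":20,"z":0,"rx":0,"ry":0,"rz":0,"hand":-1},
    {"x":0,"y":55,"z":0,"rx":0,"ry":0,"rz":0,"hand":-1},
    {"x":0,"y":95,"z":0,"rx":0,"ry":0,"rz":0,"hand":-1},
    {"x":0,"y":135,"z":0,"rx":0,"ry":0,"rz":0,"hand":-1},
    {"x":0,"y":175,"z":0,"rx":0,"ry":0,"rz":0,"hand":-1}
  ]
}}

```text
t: 7.12
tcp_pos: [0.5651, 0.0358, 0.2251]
eef_rot: [-0.014, 0.71, -0.012, -0.704]
ft_force: [2.6, 3.5, -0.4]
grip_width: 0.0003
```

Call:
{"op": "apply_moves", "data": {
  "moves": [
    {"x":0,"y":35,"z":0,"rx":0,"ry":0,"rz":0,"hand":-1},
    {"x":0,"y":65,"z":0,"rx":0,"ry":0,"rz":0,"hand":-1},
    {"x":0,"y":90,"z":0,"rx":0,"ry":0,"rz":0,"hand":-1},
    {"x":0,"y":100,"z":0,"rx":0,"ry":0,"rz":0,"hand":-1},
    {"x":0,"y":102,"z":0,"rx":0,"ry":0,"rz":0,"hand":-1}
  ]
}}

```text
t: 7.75
tcp_pos: [0.5595, -0.0677, 0.2231]
eef_rot: [-0.014, 0.708, -0.014, -0.706]
ft_force: [0.0, 0.5, -0.3]
grip_width: 0.0004
```

```bash
python3 - <<'E'
from h import *
s=get_state();print(s["ft_force"],s["tcp_pos"])
p,d=snapshot("top");cv2.imwrite("pics/top1.png",cv2.resize(p[:,:,::-1][50:290,80:500],(800,457)))
np.savez("pics/top1.npz",p=p,d=d)
E
```

```text
[ 0.03339706  0.46413588 -0.3452312 ] [ 0.55952702 -0.06774018  0.22309498]
```

View pics/top1.png

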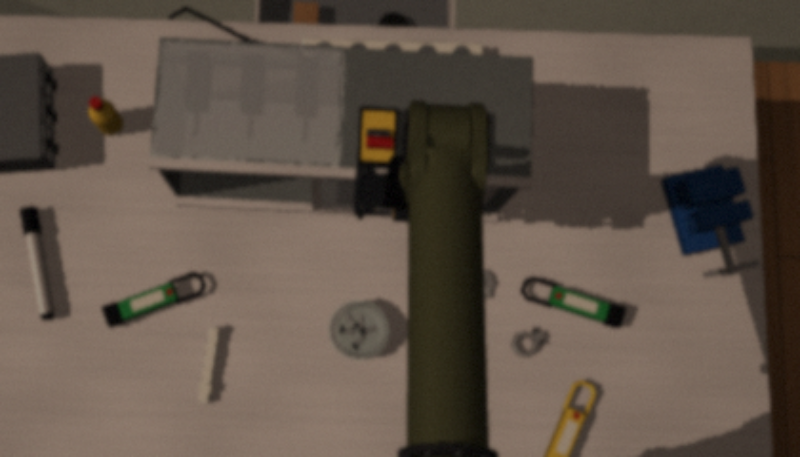

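Call:
{"op": "apply_moves", "data": {
  "moves": [
    {"x":0,"y":-8,"z":0,"rx":0,"ry":0,"rz":0,"hand":-1},
    {"x":-60,"y":-8,"z":0,"rx":0,"ry":0,"rz":0,"hand":-1},
    {"x":-90,"y":-8,"z":30,"rx":0,"ry":0,"rz":0,"hand":-1},
    {"x":-90,"y":30,"z":60,"rx":0,"ry":0,"rz":0,"hand":-1},
    {"x":-90,"y":80,"z":80,"rx":0,"ry":0,"rz":0,"hand":1}
  ]
}}

```text
t: 8.43
tcp_pos: [0.4752, -0.1427, 0.3122]
eef_rot: [-0.011, 0.707, -0.012, -0.707]
ft_force: [0.2, -0.8, -0.7]
grip_width: 0.0048
```

```bash
python3 - <<'E'
from h import *
goal([.424,-.435,.20],73,0,1)
E
```

```text
mm [112.4 293.8  41.6] deg [-74.9  -0.   -0.1] | rows 7.0 q -1.36
```

Call:
{"op": "apply_moves", "data": {
  "moves": [
    {"x":10,"y":40,"z":6,"rx":-10,"ry":0,"rz":0,"hand":1},
    {"x":20,"y":85,"z":12,"rx":-20,"ry":0,"rz":0,"hand":1},
    {"x":30,"y":130,"z":18,"rx":-31,"ry":0,"rz":0,"hand":1},
    {"x":40,"y":175,"z":25,"rx":-42,"ry":0,"rz":0,"hand":1},
    {"x":50,"y":220,"z":32,"rx":-52,"ry":0,"rz":0,"hand":1}
  ]
}}

```text
t: 9.05
tcp_pos: [0.4356, -0.3629, 0.261]
eef_rot: [-0.3, -0.64, -0.3, 0.64]
ft_force: [0.2, -0.5, 1.0]
grip_width: 0.0525
```

```bash
python3 - <<'E'
from h import *
goal([.424,-.435,.20],73,0,1)
E
```

```text
mm [61.  37.2 62.9] deg [-22.7  -0.    0. ] | rows 2.1 q -0.06
```

Call:
{"op": "apply_moves", "data": {
  "moves": [
    {"x":30,"y":15,"z":25,"rx":-9,"ry":0,"rz":0,"hand":1},
    {"x":50,"y":30,"z":50,"rx":-18,"ry":0,"rz":0,"hand":1},
    {"x":61,"y":37,"z":63,"rx":-23,"ry":0,"rz":0,"hand":1},
    {"x":61,"y":37,"z":63,"rx":-23,"ry":0,"rz":0,"hand":1}
  ]
}}

```text
t: 9.55
tcp_pos: [0.4222, -0.4345, 0.1989]
eef_rot: [-0.418, -0.569, -0.42, 0.57]
ft_force: [-0.4, 0.3, 0.3]
grip_width: 0.0853
```

```bash
cat > lamp.py <<'E'
from h import *
import sys
np.set_printoptions(precision=4,suppress=True)
n=sys.argv[1];s=get_state();p,d=snapshot("wrist");C=cam("wrist",s);h=hsv(p);np.savez(f"pics/{n}.npz",p=p,d=d,s=s)
H,S,V=[h[...,i].astype(int) for i in range(3)]
M=(H>45)&(H<85)&(S>110)&(V>40)
b=max(blobs(M,60),key=lambda t:t[1][4]);r=cv2.minAreaRect(np.argwhere(b[0])[:,::-1].astype(np.float32))
R=ray(C,cv2.boxPoints(r),.03);print(s["tcp_pos"],b[1],"\n",R[:,:2],R.mean(0),np.linalg.norm(R[1]-R[0]),np.linalg.norm(R[2]-R[1]))
e=max((R[1]-R[0],R[2]-R[1]),key=np.linalg.norm);print("heading",np.degrees(np.arctan2(e[1],e[0])))
cv2.imwrite(f"pics/{n}.png",p[:,:,::-1])
E
python3 lamp.py w4
```

```text
Traceback (most recent call last):
  File "lamp.py", line 7, in <module>
    b=max(blobs(M,60),key=lambda t:t[1][4]);r=cv2.minAreaRect(np.argwhere(b[0])[:,::-1].astype(np.float32))
ValueError: max() iterable argument is empty
```

```bash
python3 - <<'E'
import numpy as np,cv2
z=np.load("pics/w4.npz",allow_pickle=True);p=z["p"];cv2.imwrite("pics/w4.png",p[:,:,::-1])
E
```

```text
(no output)
```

View pics/w4.png

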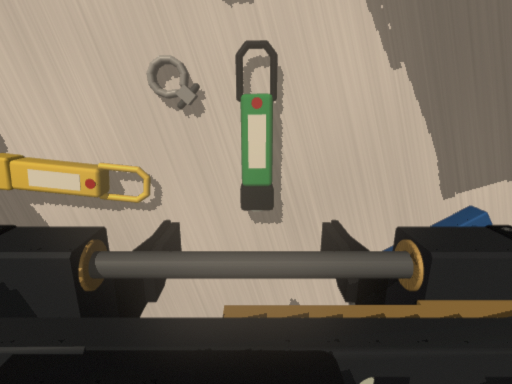

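```bash
sed -i 's/^s=get/s=get/; s/(S>110)/(S>90)/; s/(V>40)/(V>30)/; s/H>45/H>40/; s/H<85/H<95/' lamp.py; python3 - <<'E'
from h import *
np.set_printoptions(precision=4,suppress=True)
z=np.load("pics/w4.npz",allow_pickle=True);p=z["p"];s=z["s"].item();h=hsv(p);print(h[130,245],h[170,257],p[130,245]);C=cam("wrist",s)
q=ray(C,[(241,95),(271,95),(242,184),(272,184)],.03);print(q,q.mean(0));a=(q[0]+q[1])/2;b=(q[2]+q[3])/2;e=a-b;print(np.linalg.norm(e),np.degrees(np.arctan2(e[1],e[0])))
l=ray(C,[(257,40)],.019)[0];l2=ray(C,[(257,185)],.03)[0];e=l-l2;print("loop far",l,np.linalg.norm(e[:2]),"~160",np.degrees(np.arctan2(e[1],e[0])))
E
```

```text
[ 59 107 136] [ 58 109 131] [ 81 136  79]
[[ 0.4392 -0.3456  0.03  ]
 [ 0.4701 -0.3552  0.03  ]
 [ 0.4101 -0.44    0.03  ]
 [ 0.4435 -0.4504  0.03  ]] [ 0.4407 -0.3978  0.03  ]
0.09881579909815028 73.64940863943822
loop far [ 0.4722 -0.2971  0.019 ] 0.15607929341452098 ~160 72.9470771109189
```

Call:
{"op": "apply_moves", "data": {
  "moves": [
    {"x":60,"y":8,"z":1,"rx":0,"ry":0,"rz":0,"hand":1},
    {"x":120,"y":8,"z":1,"rx":0,"ry":0,"rz":0,"hand":1},
    {"x":170,"y":8,"z":1,"rx":0,"ry":0,"rz":0,"hand":1},
    {"x":188,"y":8,"z":1,"rx":0,"ry":0,"rz":0,"hand":1},
    {"x":194,"y":8,"z":1,"rx":0,"ry":0,"rz":0,"hand":1}
  ]
}}

```text
t: 10.22
tcp_pos: [0.4312, -0.4379, 0.007]
eef_rot: [0.42, 0.569, 0.419, -0.569]
ft_force: [-0.7, 0.2, 0.7]
grip_width: 0.0869
```

Call:
{"op": "apply_moves", "data": {
  "moves": [
    {"x":0,"y":0,"z":0,"rx":0,"ry":0,"rz":0,"hand":-1},
    {"x":0,"y":0,"z":0,"rx":0,"ry":0,"rz":0,"hand":-1},
    {"x":0,"y":0,"z":0,"rx":0,"ry":0,"rz":0,"hand":-1},
    {"x":0,"y":0,"z":0,"rx":0,"ry":0,"rz":0,"hand":-1},
    {"x":0,"y":0,"z":0,"rx":0,"ry":0,"rz":0,"hand":-1}
  ],
  "newtons": 30
}}

```text
t: 10.85
tcp_pos: [0.4301, -0.4385, 0.0066]
eef_rot: [-0.42, -0.569, -0.419, 0.569]
ft_force: [0.4, -0.3, -0.1]
grip_width: 0.0452
```

Call:
{"op": "apply_moves", "data": {
  "moves": [
    {"x":-20,"y":0,"z":0,"rx":0,"ry":0,"rz":0,"hand":-1},
    {"x":-60,"y":0,"z":0,"rx":0,"ry":0,"rz":0,"hand":-1},
    {"x":-120,"y":0,"z":0,"rx":0,"ry":0,"rz":0,"hand":-1},
    {"x":-180,"y":0,"z":0,"rx":0,"ry":0,"rz":0,"hand":-1},
    {"x":-200,"y":0,"z":0,"rx":0,"ry":0,"rz":0,"hand":-1}
  ]
}}

```text
t: 11.48
tcp_pos: [0.4317, -0.4398, 0.2129]
eef_rot: [0.423, 0.57, 0.417, -0.569]
ft_force: [0.0, -0.6, -3.2]
grip_width: 0.0356
```

```bash
python3 lamp.py w5; python3 - <<'E'
from h import *
goal([.46,.17,.25],-1.45,15,1)
E
```

```text
[ 0.4317 -0.4398  0.2129] [ 216   73   67  178 6331] 
 [[ 0.4305 -0.3215]
 [ 0.4999 -0.343 ]
 [ 0.4424 -0.5501]
 [ 0.3604 -0.5243]] [ 0.4333 -0.4347  0.03  ] 0.07262178567733484 0.21497070525663106
heading -105.52817850858686
mm [ -40.2 -153.5 -590.9] deg [73.9 12.7  9.1] | rows 9.8 q 0.42
```

View pics/w5.png

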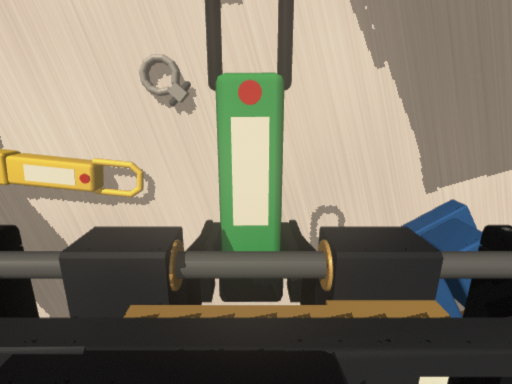

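```bash
cat > held.py <<'E'
from h import *
import sys
np.set_printoptions(precision=4,suppress=True)
z=np.load(f"pics/{sys.argv[1]}.npz",allow_pickle=True);p,d=z["p"],z["d"];m=camera_model("wrist");H=np.array(m["hand_eye"])
v,u=np.mgrid[:384,:512];P=np.stack([(u-m["cx"])/m["fx"]*d,(v-m["cy"])/m["fy"]*d,d],-1)@H[:3,:3].T+H[:3,3]
h=hsv(p);M=(h[...,0]>40)&(h[...,0]<95)&(h[...,1]>90)&(v<225)&(d>0)
M&=np.abs(P[...,1])<.03
Q=P[M];k=np.abs(Q[:,0]-np.median(Q[:,0]))<.008;Q=Q[k]
c=np.polyfit(Q[:,2],Q[:,0],1);print("n",len(Q),"top plane toolx=",c,"pitch deg",np.degrees(np.arctan(c[0])),"z range",np.percentile(Q[:,2],[1,99]),"y",np.percentile(Q[:,1],[1,50,99]))
cen=[];zs=[]
for a in np.arange(Q[:,2].min()+.005,Q[:,2].max()-.005,.005):
    t=Q[np.abs(Q[:,2]-a)<.0025]
    if len(t)>15: cen.append((t[:,1].min()+t[:,1].max())/2);zs.append(a)
print("yaw slope deg",np.degrees(np.arctan(np.polyfit(zs,cen,1)[0])),"y mid",np.mean(cen))
E
python3 held.py w5
```

```text
n 4831 top plane toolx= [-0.0072 -0.0048] pitch deg -0.41329437306137756 z range [-0.0914 -0.0117] y [-0.0171 -0.002   0.0165]
yaw slope deg 0.32163156855686614 y mid -0.0002970928201039833
```

Call:
{"op": "apply_moves", "data": {
  "moves": [
    {"x":60,"y":0,"z":0,"rx":0,"ry":0,"rz":0,"hand":-1},
    {"x":120,"y":0,"z":0,"rx":0,"ry":0,"rz":0,"hand":-1},
    {"x":165,"y":0,"z":0,"rx":0,"ry":0,"rz":0,"hand":-1},
    {"x":181,"y":0,"z":0,"rx":0,"ry":0,"rz":0,"hand":-1},
    {"x":185,"y":0,"z":0,"rx":0,"ry":0,"rz":0,"hand":-1}
  ]
}}

```text
t: 12.15
tcp_pos: [0.4297, -0.4382, 0.022]
eef_rot: [-0.419, -0.569, -0.42, 0.569]
ft_force: [-4.6, 5.0, 13.2]
grip_width: 0.0357
```

Call:
{"op": "apply_moves", "data": {
  "moves": [
    {"x":0,"y":0,"z":0,"rx":0,"ry":0,"rz":0,"hand":0.3},
    {"x":0,"y":0,"z":0,"rx":0,"ry":0,"rz":0,"hand":0.3},
    {"x":0,"y":0,"z":0,"rx":0,"ry":0,"rz":0,"hand":0.3},
    {"x":10,"y":0,"z":0,"rx":0,"ry":0,"rz":0,"hand":0.3},
    {"x":20,"y":0,"z":0,"rx":0,"ry":0,"rz":0,"hand":0.3}
  ]
}}

```text
t: 12.78
tcp_pos: [0.4299, -0.4383, 0.0006]
eef_rot: [-0.42, -0.569, -0.42, 0.569]
ft_force: [0.1, 0.0, -0.3]
grip_width: 0.0565
```

Call:
{"op": "apply_moves", "data": {
  "moves": [
    {"x":3,"y":0,"z":0,"rx":0,"ry":0,"rz":0,"hand":-1},
    {"x":3,"y":0,"z":0,"rx":0,"ry":0,"rz":0,"hand":-1},
    {"x":3,"y":0,"z":0,"rx":0,"ry":0,"rz":0,"hand":-1},
    {"x":3,"y":0,"z":0,"rx":0,"ry":0,"rz":0,"hand":-1},
    {"x":3,"y":0,"z":0,"rx":0,"ry":0,"rz":0,"hand":-1}
  ]
}}

```text
t: 13.4
tcp_pos: [0.4305, -0.4394, 0.0004]
eef_rot: [-0.42, -0.569, -0.419, 0.569]
ft_force: [-3.1, 2.1, 14.0]
grip_width: 0.036
```

Call:
{"op": "apply_moves", "data": {
  "moves": [
    {"x":0,"y":0,"z":0,"rx":0,"ry":0,"rz":0,"hand":-1},
    {"x":0,"y":0,"z":0,"rx":0,"ry":0,"rz":0,"hand":-1},
    {"x":-20,"y":0,"z":0,"rx":0,"ry":0,"rz":0,"hand":-1},
    {"x":-60,"y":0,"z":0,"rx":0,"ry":0,"rz":0,"hand":-1},
    {"x":-110,"y":0,"z":0,"rx":0,"ry":0,"rz":0,"hand":-1}
  ]
}}

```text
t: 14.02
tcp_pos: [0.429, -0.4373, 0.108]
eef_rot: [-0.418, -0.569, -0.421, 0.569]
ft_force: [0.8, 0.3, -0.8]
grip_width: 0.0358
```

```bash
python3 lamp.py w6 >/dev/null; python3 held.py w6; python3 - <<'E'
from h import *
goal([.46,.17,.25],-1.45,15,1)
E
```

```text
n 6274 top plane toolx= [ 0.0003 -0.0273] pitch deg 0.01609819777803947 z range [-0.0926 -0.0208] y [-0.0174 -0.0016  0.0165]
yaw slope deg 0.4143764557097564 y mid -0.0004208582330468333
mm [-137.  -153.4 -590.9] deg [73.9 12.7  9.2] | rows 10.0 q 0.41
```

```bash
python3 - <<'E'
from h import *
goal([.44,-.15,.34],25,0,1)
E
```

```text
mm [-225.   -77.1 -278.9] deg [47.8  0.  -0.5] | rows 5.9 q 0.41
```

Call:
{"op": "apply_moves", "data": {
  "moves": [
    {"x":-55,"y":0,"z":-20,"rx":5,"ry":0,"rz":0,"hand":-1},
    {"x":-110,"y":-5,"z":-40,"rx":14,"ry":0,"rz":0,"hand":-1},
    {"x":-160,"y":-15,"z":-70,"rx":24,"ry":0,"rz":0,"hand":-1},
    {"x":-195,"y":-30,"z":-110,"rx":34,"ry":0,"rz":0,"hand":-1},
    {"x":-225,"y":-45,"z":-155,"rx":44,"ry":0,"rz":0,"hand":-1}
  ]
}}

```text
t: 14.7
tcp_pos: [0.4327, -0.2759, 0.3347]
eef_rot: [0.174, 0.686, 0.173, -0.685]
ft_force: [0.1, -0.4, -1.7]
grip_width: 0.0357
```

```bash
python3 - <<'E'
from h import *
goal([.43,.05,.34],-1.45,0,1)
E
```

```text
mm [  -5.5 -287.9 -152.7] deg [29.9 -0.  -0. ] | rows 5.2 q -0.56
```

Call:
{"op": "apply_moves", "data": {
  "moves": [
    {"x":-5,"y":-50,"z":-26,"rx":6,"ry":0,"rz":0,"hand":-1},
    {"x":-5,"y":-104,"z":-55,"rx":12,"ry":0,"rz":0,"hand":-1},
    {"x":-5,"y":-158,"z":-84,"rx":18,"ry":0,"rz":0,"hand":-1},
    {"x":-5,"y":-212,"z":-113,"rx":24,"ry":0,"rz":0,"hand":-1},
    {"x":-5,"y":-266,"z":-140,"rx":30,"ry":0,"rz":0,"hand":-1}
  ]
}}

```text
t: 15.32
tcp_pos: [0.427, 0.0258, 0.3381]
eef_rot: [-0.008, 0.707, -0.009, -0.707]
ft_force: [0.9, 0.2, -1.9]
grip_width: 0.0355
```

```bash
python3 - <<'E'
from h import *
goal([.453,.202,.30],-1.45,15,1)
E
```

```text
mm [  38.  -176.8  -21.8] deg [ 0.1 15.  -0. ] | rows 2.9 q -1.61
```

Call:
{"op": "apply_moves", "data": {
  "moves": [
    {"x":5,"y":-50,"z":-5,"rx":0,"ry":4,"rz":0,"hand":-1},
    {"x":15,"y":-105,"z":-10,"rx":0,"ry":8,"rz":0,"hand":-1},
    {"x":25,"y":-160,"z":-15,"rx":0,"ry":12,"rz":0,"hand":-1},
    {"x":35,"y":-177,"z":-22,"rx":0,"ry":15,"rz":0,"hand":-1},
    {"x":38,"y":-177,"z":-22,"rx":0,"ry":15,"rz":0,"hand":-1}
  ]
}}

```text
t: 15.95
tcp_pos: [0.4516, 0.2014, 0.2994]
eef_rot: [-0.005, 0.793, -0.007, -0.609]
ft_force: [-0.9, 0.2, -1.4]
grip_width: 0.036
```

```bash
python3 lamp.py w7 >/dev/null; python3 held.py w7;python3 - <<'E'
from h import *
s=get_state();print(s["joint_positions"])
goal([.453,.202,.191],-1.45,15,1)
E
```

```text
n 5903 top plane toolx= [-0.0053 -0.0276] pitch deg -0.3027330585501895 z range [-0.0928 -0.0208] y [-0.0177 -0.004   0.0161]
yaw slope deg -0.5351538453852598 y mid -0.0009214143223293012
[ 0.34708651 -0.27080806 -0.75121387  1.86334669 -0.07974872  1.24143647
 -1.98163061]
mm [104.9  -2.6  27.1] deg [ 0.3  0.1 -0. ] | rows 1.7 q -1.98
```

View pics/w7.png

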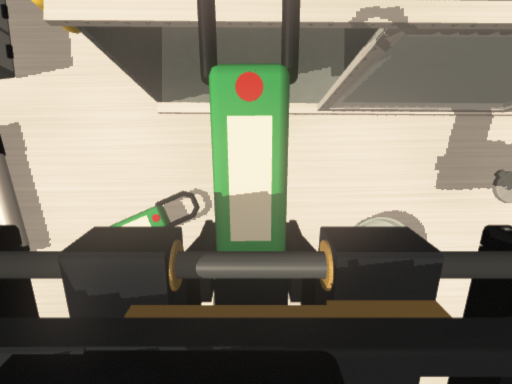

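Call:
{"op": "apply_moves", "data": {
  "moves": [
    {"x":35,"y":-1,"z":9,"rx":0,"ry":0,"rz":0,"hand":-1},
    {"x":70,"y":-2,"z":18,"rx":0,"ry":0,"rz":0,"hand":-1},
    {"x":105,"y":-3,"z":27,"rx":0,"ry":0,"rz":0,"hand":-1},
    {"x":105,"y":-3,"z":27,"rx":0,"ry":0,"rz":0,"hand":-1}
  ]
}}

```text
t: 16.5
tcp_pos: [0.453, 0.2003, 0.1894]
eef_rot: [-0.007, 0.791, -0.01, -0.611]
ft_force: [-0.0, -0.3, -1.6]
grip_width: 0.0356
```

```bash
python3 - <<'E'
from h import *
s=get_state();print(s["joint_positions"])
# seat, bar geometry in world
def L(x,y,z): return np.array([.714+.9997*x+.0253*y,.0455-.0253*x+.9997*y,z])
def bar(s): return np.array(s["tcp_pos"])+quat(s["eef_rot"]).apply([-.0123,-.0007,-.1436])
b=bar(s);print("bar",b,"target",L(-.024,.15,.240),"d",L(-.024,.15,.240)-b)
T=quat(s["eef_rot"]);print("tool mm",T.inv().apply(L(-.024,.15,.240)-b)*1000)
print("over tip",T.inv().apply(L(-.06,.15,.240)-b)*1000,"down 30:",T.inv().apply([0,0,-.03])*1000)
print(T.as_matrix().round(3))
E
```

```text
[ 0.35553028 -0.19342968 -0.82852577  2.0311662  -0.02184538  1.01805075
 -2.06492224]
bar [0.58880701 0.19782269 0.23753179] target [0.6938022 0.1960622 0.24     ] d [ 0.10499519 -0.00176049  0.00246821]
tool mm [  24.11335325   -0.76572074 -102.2308234 ]
over tip [ 15.02702088  -0.8091198  -67.39565793] down 30: [29.02871773 -0.04972316  7.57172863]
[[ 0.252 -0.024 -0.967]
 [-0.008 -1.     0.023]
 [-0.968  0.002 -0.252]]
```

Call:
{"op": "apply_moves", "data": {
  "moves": [
    {"x":7,"y":-1,"z":-30,"rx":0,"ry":0,"rz":0,"hand":-1},
    {"x":15,"y":-1,"z":-67,"rx":0,"ry":0,"rz":0,"hand":-1},
    {"x":20,"y":-1,"z":-87,"rx":0,"ry":0,"rz":0,"hand":-1},
    {"x":24,"y":-1,"z":-102,"rx":0,"ry":0,"rz":0,"hand":-1},
    {"x":24,"y":-1,"z":-102,"rx":0,"ry":0,"rz":0,"hand":-1}
  ]
}}

```text
t: 17.12
tcp_pos: [0.5613, 0.2001, 0.1966]
eef_rot: [-0.008, 0.793, -0.009, -0.608]
ft_force: [-0.4, -0.4, -0.9]
grip_width: 0.0355
```

```bash
python3 - <<'E'
from h import *
s=get_state();print(s["ft_force"])
b=np.array(s["tcp_pos"])+quat(s["eef_rot"]).apply([-.0123,-.0007,-.1436]);print(b)
p,d=snapshot("side");p=p[60:320,60:400];w,_=snapshot("wrist")
cv2.imwrite("pics/s8.png",np.vstack([cv2.resize(p[10:150,90:290,::-1],(500,350),interpolation=cv2.INTER_CUBIC),cv2.resize(w[:180,100:400,::-1],(500,250))]))
E
```

```text
[-0.40736602 -0.38489092 -0.85342605]
[0.69676079 0.19740022 0.24570021]
```

View pics/s8.png

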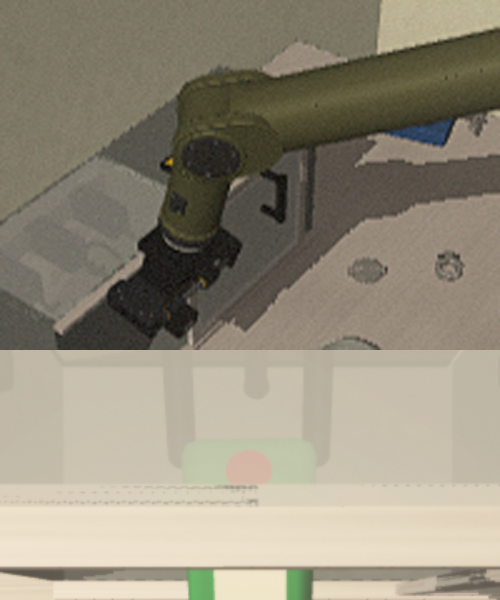

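Call:
{"op": "apply_moves", "data": {
  "moves": [
    {"x":9,"y":0,"z":4,"rx":0,"ry":0,"rz":0,"hand":-1},
    {"x":18,"y":0,"z":7,"rx":0,"ry":0,"rz":0,"hand":-1},
    {"x":27,"y":0,"z":10,"rx":0,"ry":0,"rz":0,"hand":-1},
    {"x":34,"y":0,"z":12,"rx":0,"ry":0,"rz":0,"hand":-1},
    {"x":34,"y":0,"z":12,"rx":0,"ry":0,"rz":0,"hand":-1}
  ]
}}

```text
t: 17.85
tcp_pos: [0.5558, 0.2017, 0.1583]
eef_rot: [-0.006, 0.793, -0.008, -0.609]
ft_force: [-0.6, -0.5, -2.4]
grip_width: 0.0358
```

```bash
python3 - <<'E'
from h import *
s=get_state();print(s["ft_force"])
b=np.array(s["tcp_pos"])+quat(s["eef_rot"]).apply([-.0123,-.0007,-.1436]);print(b,quat(s["eef_rot"]).as_matrix().round(3))
w,_=snapshot("wrist")
cv2.imwrite("pics/s9.png",cv2.resize(w[:200,100:400,::-1],(600,400)))
E
```

```text
[-0.57054597 -0.52440603 -2.42809517]
[0.6914051  0.19954447 0.20710571] [[ 0.257 -0.021 -0.966]
 [-0.006 -1.     0.02 ]
 [-0.966  0.    -0.257]]
```

View pics/s9.png

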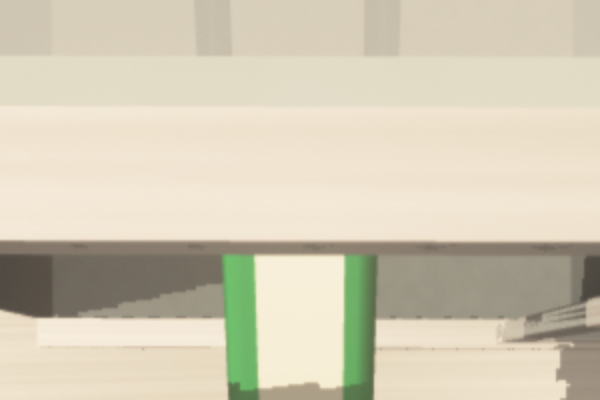

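Call:
{"op": "apply_moves", "data": {
  "moves": [
    {"x":11,"y":0,"z":-2,"rx":0,"ry":5,"rz":0,"hand":-1},
    {"x":23,"y":0,"z":-5,"rx":0,"ry":10,"rz":0,"hand":-1},
    {"x":35,"y":0,"z":-8,"rx":0,"ry":15,"rz":0,"hand":-1},
    {"x":47,"y":0,"z":-13,"rx":0,"ry":20,"rz":0,"hand":-1},
    {"x":47,"y":0,"z":-13,"rx":0,"ry":20,"rz":0,"hand":-1}
  ]
}}

```text
t: 18.52
tcp_pos: [0.5802, 0.1994, 0.1168]
eef_rot: [-0.004, 0.886, -0.009, -0.463]
ft_force: [0.6, -0.3, -1.0]
grip_width: 0.0357
```

Call:
{"op": "apply_moves", "data": {
  "moves": [
    {"x":0,"y":0,"z":0,"rx":0,"ry":0,"rz":0,"hand":0.2},
    {"x":0,"y":0,"z":0,"rx":0,"ry":0,"rz":0,"hand":0.2},
    {"x":0,"y":0,"z":0,"rx":0,"ry":0,"rz":0,"hand":0.2},
    {"x":0,"y":0,"z":0,"rx":0,"ry":0,"rz":0,"hand":0.2},
    {"x":-10,"y":0,"z":0,"rx":0,"ry":0,"rz":0,"hand":0.2}
  ]
}}

```text
t: 19.15
tcp_pos: [0.5754, 0.1998, 0.1258]
eef_rot: [-0.005, 0.886, -0.009, -0.463]
ft_force: [0.4, 0.3, -0.1]
grip_width: 0.0521
```

Call:
{"op": "apply_moves", "data": {
  "moves": [
    {"x":-20,"y":0,"z":10,"rx":0,"ry":0,"rz":0,"hand":0.2},
    {"x":-60,"y":0,"z":20,"rx":0,"ry":-5,"rz":0,"hand":0.2},
    {"x":-100,"y":0,"z":20,"rx":0,"ry":-15,"rz":0,"hand":0.2},
    {"x":-150,"y":0,"z":10,"rx":0,"ry":-25,"rz":0,"hand":0.2},
    {"x":-190,"y":0,"z":0,"rx":0,"ry":-35,"rz":0,"hand":0.2}
  ]
}}

```text
t: 19.77
tcp_pos: [0.4664, 0.2031, 0.2858]
eef_rot: [0.008, -0.706, 0.006, 0.708]
ft_force: [0.5, 1.6, -1.1]
grip_width: 0.0523
```

```bash
python3 lamp.py w10; python3 - <<'E'
from h import *
p,d=snapshot("side");s=get_state();print(s["tcp_pos"],s["joint_positions"])
w=cv2.imread("pics/w10.png")
cv2.imwrite("pics/s10.png",np.hstack([cv2.resize(p[100:280,110:350,::-1],(400,300)),cv2.resize(w,(400,300))]))
goal([.41,.40,.22],110,0,0)
E
```

```text
[0.4664 0.2031 0.2858] [ 97 171  67  45 811] 
 [[0.4209 0.437 ]
 [0.4592 0.3432]
 [0.4272 0.3329]
 [0.3873 0.4284]] [0.4237 0.3854 0.03  ] 0.101339571269807 0.033586461436294686
heading -67.82853428027596
[0.47091677 0.20237847 0.28674831] [-0.06471739  0.01652879 -0.39383767  1.67614167  0.00372851  1.44658323
 -2.05352073]
mm [  67.4 -195.8   65.7] deg [68.6  0.   0.3] | rows 6.4 q -2.05
```

View pics/s10.png

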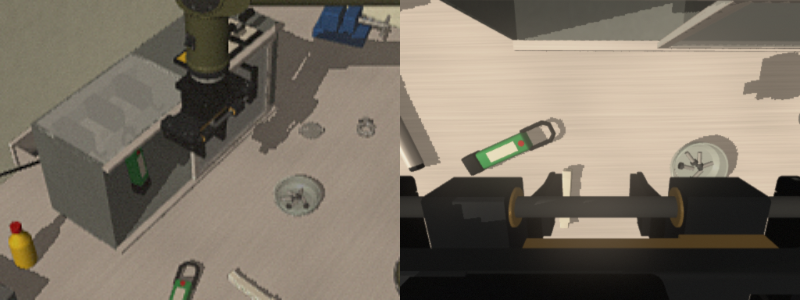

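```bash
python3 - <<'E'
from h import *
goal([.408,.423,.22],-68,0,0)
E
```

```text
mm [  67.5 -218.8   68.3] deg [-113.4   -0.3    0. ] | rows 10.6 q -2.05
```

Call:
{"op": "apply_moves", "data": {
  "moves": [
    {"x":0,"y":-25,"z":20,"rx":-10,"ry":0,"rz":0,"hand":1},
    {"x":0,"y":-60,"z":35,"rx":-20,"ry":0,"rz":0,"hand":1},
    {"x":10,"y":-95,"z":45,"rx":-30,"ry":0,"rz":0,"hand":1},
    {"x":20,"y":-130,"z":55,"rx":-40,"ry":0,"rz":0,"hand":1},
    {"x":30,"y":-160,"z":60,"rx":-50,"ry":0,"rz":0,"hand":1}
  ]
}}

```text
t: 20.5
tcp_pos: [0.4089, 0.3651, 0.2514]
eef_rot: [-0.294, -0.643, -0.295, 0.643]
ft_force: [0.9, -0.3, -0.5]
grip_width: 0.0857
```

```bash
python3 -c "
from h import *
goal([.408,.423,.22],-68,0,0)"
```

```text
mm [ 31.4 -38.4 -43.3] deg [-62.8  -0.    0.1] | rows 5.9 q -1.54
```

Call:
{"op": "apply_moves", "data": {
  "moves": [
    {"x":10,"y":-15,"z":-15,"rx":-10,"ry":0,"rz":0,"hand":1},
    {"x":20,"y":-30,"z":-30,"rx":-21,"ry":0,"rz":0,"hand":1},
    {"x":31,"y":-38,"z":-43,"rx":-31,"ry":0,"rz":0,"hand":1},
    {"x":31,"y":-38,"z":-43,"rx":-42,"ry":0,"rz":0,"hand":1},
    {"x":31,"y":-38,"z":-43,"rx":-52,"ry":0,"rz":0,"hand":1}
  ]
}}

```text
t: 21.12
tcp_pos: [0.4091, 0.4211, 0.2202]
eef_rot: [0.546, 0.448, 0.547, -0.449]
ft_force: [-0.3, 0.1, -0.1]
grip_width: 0.0871
```

Call:
{"op": "apply_moves", "data": {
  "moves": [
    {"x":0,"y":0,"z":0,"rx":-11,"ry":0,"rz":0,"hand":1},
    {"x":0,"y":0,"z":0,"rx":-11,"ry":0,"rz":0,"hand":1}
  ]
}}

```text
t: 21.38
tcp_pos: [0.4093, 0.4209, 0.2206]
eef_rot: [0.585, 0.396, 0.586, -0.397]
ft_force: [0.6, -0.3, -0.1]
grip_width: 0.0871
```

```bash
python3 lamp.py w11; python3 - <<'E'
from h import *
np.set_printoptions(precision=4,suppress=True)
z=np.load("pics/w11.npz",allow_pickle=True);p=z["p"];s=z["s"].item();C=cam("wrist",s)
h=hsv(p);g=(h[...,0]>40)&(h[...,0]<95)&(h[...,1]>90);dk=p.max(-1)<70
dk[215:]=0;g[222:]=0
for nm,M in(("green",g),("dark",dk)):
    for b,st,c in blobs(M,150): 
        r=cv2.minAreaRect(np.argwhere(b)[:,::-1].astype(np.float32)); R=ray(C,cv2.boxPoints(r),.03);print(nm,st,c,"\n",R[:,:2].tolist())
goal([.408,.423,.20],-68,0,0)
E
```

```text
[0.4093 0.4209 0.2206] [ 236  160   28   77 1126] 
 [[0.3868 0.4285]
 [0.4164 0.441 ]
 [0.4564 0.3484]
 [0.4246 0.335 ]] [0.4211 0.3882 0.03  ] 0.03206785417221923 0.10084259898036589
heading -66.60532125882553
green [236 160  28  62 867] [249.083 182.346] 
 [[0.38683885968569576, 0.42854443185483115], [0.41639854097614326, 0.44097715249163244], [0.4481007915272938, 0.36769891306811925], [0.4167680650350531, 0.3544725061094749]]
dark [ 406   53   58   34 1295] [438.3575  69.9676] 
 [[0.5334092724228757, 0.5851656710472247], [0.52242460762883, 0.6134452103354144], [0.5828649232225727, 0.6289860676576], [0.595465197307131, 0.6009145660502284]]
dark [485  74  27  71 959] [502.366  114.1689] 
 [[0.6129533829612989, 0.6239952956106302], [0.640160479211612, 0.6348393399452725], [0.6866575829608947, 0.5690623835345398], [0.6577082250914063, 0.5575183233886497]]
dark [234 135  31  25 711] [248.7623 147.6512] 
 [[0.374250028416213, 0.4559344521733911], [0.40742216946614973, 0.46916155045086194], [0.41840328965373386, 0.44258361652831707], [0.3844917489147902, 0.4290592839562876]]
mm [20.8 -0.5 -2.4] deg [-0.3 -0.1  0.1] | rows 0.3 q -0.6
```

```bash
python3 -c "
from h import *
goal([.406,.424,.003],-67,0,0)"
```

```text
mm [217.8  -1.7  -3.9] deg [-1.3 -0.1  0.1] | rows 3.5 q -0.6
```

Call:
{"op": "apply_moves", "data": {
  "moves": [
    {"x":60,"y":-2,"z":-4,"rx":-1,"ry":0,"rz":0,"hand":1},
    {"x":120,"y":-2,"z":-4,"rx":-1,"ry":0,"rz":0,"hand":1},
    {"x":175,"y":-2,"z":-4,"rx":-1,"ry":0,"rz":0,"hand":1},
    {"x":205,"y":-2,"z":-4,"rx":-1,"ry":0,"rz":0,"hand":1},
    {"x":217,"y":-2,"z":-4,"rx":-1,"ry":0,"rz":0,"hand":0.3}
  ]
}}

```text
t: 22.05
tcp_pos: [0.4047, 0.4232, 0.0022]
eef_rot: [0.588, 0.39, 0.59, -0.393]
ft_force: [1.2, -0.0, 1.0]
grip_width: 0.0824
```

Call:
{"op": "apply_moves", "data": {
  "moves": [
    {"x":0,"y":0,"z":0,"rx":0,"ry":0,"rz":0,"hand":-1},
    {"x":0,"y":0,"z":0,"rx":0,"ry":0,"rz":0,"hand":-1},
    {"x":0,"y":0,"z":0,"rx":0,"ry":0,"rz":0,"hand":-1},
    {"x":0,"y":0,"z":0,"rx":0,"ry":0,"rz":0,"hand":-1},
    {"x":0,"y":0,"z":0,"rx":0,"ry":0,"rz":0,"hand":-1}
  ]
}}

```text
t: 22.68
tcp_pos: [0.406, 0.4246, 0.0048]
eef_rot: [0.589, 0.391, 0.59, -0.391]
ft_force: [-1.6, -0.6, -0.5]
grip_width: 0.0357
```

Call:
{"op": "apply_moves", "data": {
  "moves": [
    {"x":0,"y":0,"z":0,"rx":0,"ry":0,"rz":0,"hand":-1},
    {"x":0,"y":0,"z":0,"rx":0,"ry":0,"rz":0,"hand":-1},
    {"x":0,"y":0,"z":0,"rx":0,"ry":0,"rz":0,"hand":-1}
  ]
}}

```text
t: 23.05
tcp_pos: [0.406, 0.4246, 0.0048]
eef_rot: [0.589, 0.391, 0.59, -0.391]
ft_force: [-1.1, -1.9, 5.5]
grip_width: 0.0359
```

Call:
{"op": "apply_moves", "data": {
  "moves": [
    {"x":-20,"y":0,"z":0,"rx":0,"ry":0,"rz":0,"hand":-1},
    {"x":-70,"y":0,"z":0,"rx":0,"ry":0,"rz":0,"hand":-1},
    {"x":-130,"y":0,"z":0,"rx":0,"ry":0,"rz":0,"hand":-1},
    {"x":-190,"y":0,"z":0,"rx":0,"ry":0,"rz":0,"hand":-1},
    {"x":-250,"y":0,"z":0,"rx":0,"ry":0,"rz":0,"hand":-1}
  ]
}}

```text
t: 23.68
tcp_pos: [0.4056, 0.4241, 0.2569]
eef_rot: [0.589, 0.391, 0.59, -0.391]
ft_force: [0.3, 0.9, -2.6]
grip_width: 0.0355
```

```bash
cat > held2.py <<'E'
from h import *
import sys
np.set_printoptions(precision=4,suppress=True)
p,d=snapshot("wrist");np.savez(f"pics/{sys.argv[1]}.npz",p=p,d=d,s=get_state());m=camera_model("wrist");H=np.array(m["hand_eye"])
v,u=np.mgrid[:384,:512];P=np.stack([(u-m["cx"])/m["fx"]*d,(v-m["cy"])/m["fy"]*d,d],-1)@H[:3,:3].T+H[:3,3]
h=hsv(p);g=(h[...,0]>40)&(h[...,0]<95)&(h[...,1]>90)&(np.abs(P[...,1])<.03)&(P[...,0]<.03)&(d>0)
Q=P[g];print("green n",g.sum(),"toolx med",np.median(Q[:,0]) if len(Q) else None,"z",np.percentile(Q[:,2],[1,99]) if len(Q) else None,"rows",np.where(g.any(1))[0][[0,-1]] if g.any() else None)
k=(np.abs(P[...,1])<.025)&(P[...,0]<.0)&(P[...,0]>-.045)&(d>0)&(v<230)&(P[...,2]<-.005)
R=P[k];print("all n",k.sum(),"toolx",np.percentile(R[:,0],[5,50,95]),"z",np.percentile(R[:,2],[1,50,99]),"y",np.percentile(R[:,1],[1,99]))
if k.sum()>50: print("pitch slope",np.polyfit(R[:,2],R[:,0],1))
cv2.imwrite(f"pics/{sys.argv[1]}.png",p[:,:,::-1])
E
python3 held2.py w12; python3 -c "
from h import *
goal([.43,.32,.34],-1.45,0,0)"
```

```text
green n 1644 toolx med -0.022639574753384517 z [-0.0116  0.0293] rows [235 304]
all n 4579 toolx [-0.0243 -0.023  -0.0076] z [-0.0415 -0.0302 -0.0107] y [-0.0222  0.022 ]
pitch slope [-0.169  -0.0261]
mm [-74.8 -20.5 107.1] deg [-65.7   0.1  -0.8] | rows 6.1 q -0.57
```

Call:
{"op": "apply_moves", "data": {
  "moves": [
    {"x":-40,"y":0,"z":10,"rx":-8,"ry":0,"rz":0,"hand":-1},
    {"x":-70,"y":-5,"z":25,"rx":-18,"ry":0,"rz":0,"hand":-1},
    {"x":-75,"y":-10,"z":50,"rx":-28,"ry":0,"rz":0,"hand":-1},
    {"x":-75,"y":-15,"z":80,"rx":-38,"ry":0,"rz":0,"hand":-1},
    {"x":-75,"y":-20,"z":107,"rx":-48,"ry":0,"rz":0,"hand":-1}
  ]
}}

```text
t: 24.35
tcp_pos: [0.4292, 0.3169, 0.3294]
eef_rot: [0.697, 0.115, 0.698, -0.115]
ft_force: [-0.0, -0.1, -2.4]
grip_width: 0.0359
```

```bash
python3 -c "
from h import *
goal([.455,.292,.30],-1.45,15,0)
goal([.455,.292,.33],-1.45,0,0)"
```

```text
mm [ 29.4 -15.3  32.5] deg [-17.2 -15.    2.3] | rows 2.1 q 0.51
mm [ -0.6 -15.3  32.5] deg [-17.3  -0.1  -0. ] | rows 1.6 q 0.51
```

Call:
{"op": "apply_moves", "data": {
  "moves": [
    {"x":5,"y":-7,"z":12,"rx":-7,"ry":-5,"rz":1,"hand":-1},
    {"x":15,"y":-12,"z":24,"rx":-13,"ry":-10,"rz":2,"hand":-1},
    {"x":25,"y":-15,"z":32,"rx":-17,"ry":-15,"rz":2.3,"hand":-1},
    {"x":29,"y":-15,"z":32,"rx":-17,"ry":-15,"rz":2.3,"hand":-1},
    {"x":29,"y":-15,"z":32,"rx":-17,"ry":-15,"rz":2.3,"hand":-1}
  ]
}}

```text
t: 24.98
tcp_pos: [0.4545, 0.2934, 0.3003]
eef_rot: [0.793, 0.012, 0.609, -0.014]
ft_force: [0.7, -0.2, -2.2]
grip_width: 0.0355
```

```bash
python3 -c "
from h import *
print(get_state()['joint_positions'])
goal([.455,.292,.194],-1.45,15,0)"
```

```text
[ 0.0646118  -0.09706093 -0.74700642  1.75829795  0.10991915  1.25843619
  0.82398367]
mm [102.9  -1.5 -26.9] deg [-0.6 -0.   0.1] | rows 1.7 q 0.82
```

Call:
{"op": "apply_moves", "data": {
  "moves": [
    {"x":35,"y":-1,"z":-9,"rx":0,"ry":0,"rz":0,"hand":-1},
    {"x":70,"y":-1,"z":-18,"rx":-0.5,"ry":0,"rz":0,"hand":-1},
    {"x":103,"y":-2,"z":-27,"rx":-0.5,"ry":0,"rz":0,"hand":-1},
    {"x":103,"y":-2,"z":-27,"rx":-0.5,"ry":0,"rz":0,"hand":-1}
  ]
}}

```text
t: 25.48
tcp_pos: [0.4541, 0.2905, 0.1913]
eef_rot: [0.792, 0.008, 0.611, -0.012]
ft_force: [-1.4, -0.8, -1.1]
grip_width: 0.0356
```

```bash
python3 held2.py w13; python3 - <<'E'
from h import *
s=get_state()
def L(x,y,z): return np.array([.714+.9997*x+.0253*y,.0455-.0253*x+.9997*y,z])
T=quat(s["eef_rot"]);b=np.array(s["tcp_pos"])+T.apply([-.0085,0,.1445])
for x,z in((-.06,.240),(-.024,.240),(-.024,.207)): print(L(x,.24,z)-b,"tool",T.inv().apply(L(x,.24,z)-b)*1000)
p,d=snapshot("side");np.savez("pics/side13.npz",p=p,d=d)
w=cv2.imread("pics/w13.png")
cv2.imwrite("pics/s13.png",np.hstack([cv2.resize(p[120:270,110:310,::-1],(400,300)),cv2.resize(w,(400,300))]))
E
```

```text
green n 1645 toolx med -0.02273121090834196 z [-0.0104  0.0293] rows [235 304]
all n 4602 toolx [-0.0243 -0.0231 -0.0075] z [-0.042  -0.0307 -0.0111] y [-0.0223  0.0223]
pitch slope [-0.1644 -0.0261]
[ 0.06734712 -0.00082668  0.00112227] tool [16.21660087  1.03221119 65.37227371]
[ 0.10333632 -0.00173748  0.00112227] tool [ 25.46568333   1.11531973 100.16450905]
[ 0.10333632 -0.00173748 -0.03187773] tool [57.35799207  1.1354907  91.68628778]
```

View pics/s13.png

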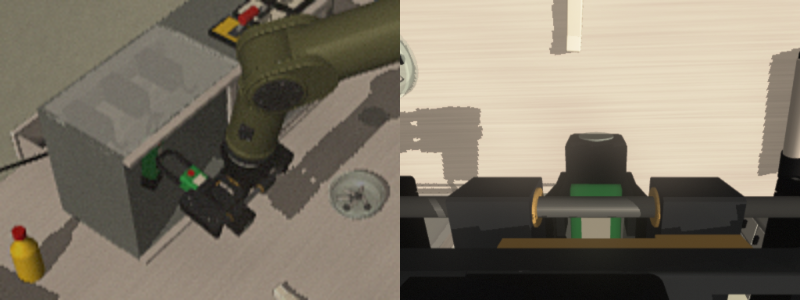

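Call:
{"op": "apply_moves", "data": {
  "moves": [
    {"x":7,"y":1,"z":30,"rx":0,"ry":0,"rz":0,"hand":-1},
    {"x":15,"y":1,"z":65,"rx":0,"ry":0,"rz":0,"hand":-1},
    {"x":20,"y":1,"z":85,"rx":0,"ry":0,"rz":0,"hand":-1},
    {"x":24,"y":1,"z":100,"rx":0,"ry":0,"rz":0,"hand":-1},
    {"x":24,"y":1,"z":100,"rx":0,"ry":0,"rz":0,"hand":-1}
  ]
}}

```text
t: 26.2
tcp_pos: [0.5593, 0.2895, 0.1974]
eef_rot: [0.794, 0.009, 0.608, -0.011]
ft_force: [0.4, 0.0, -1.1]
grip_width: 0.0354
```

```bash
python3 - <<'E'
from h import *
s=get_state();print(s["ft_force"])
def L(x,y,z): return np.array([.714+.9997*x+.0253*y,.0455-.0253*x+.9997*y,z])
T=quat(s["eef_rot"]);b=np.array(s["tcp_pos"])+T.apply([-.0085,0,.1445]);print(b)
for x,z in((-.024,.240),(-.024,.207)): print(L(x,.24,z)-b,"tool",T.inv().apply(L(x,.24,z)-b)*1000)
E
```

```text
[ 0.37295504  0.04985531 -1.13666152]
[0.69661439 0.28552926 0.24316338]
[-0.00053519  0.00050594 -0.00316338] tool [ 2.91189599  0.48967883 -1.35294431]
[-0.00053519  0.00050594 -0.03616338] tool [34.77740667  0.48240761 -9.9313577 ]
```

Call:
{"op": "apply_moves", "data": {
  "moves": [
    {"x":9,"y":0,"z":-3,"rx":0,"ry":0,"rz":0,"hand":-1},
    {"x":18,"y":0,"z":-6,"rx":0,"ry":0,"rz":0,"hand":-1},
    {"x":27,"y":0,"z":-8,"rx":0,"ry":0,"rz":0,"hand":-1},
    {"x":33,"y":0,"z":-10,"rx":0,"ry":0,"rz":0,"hand":-1},
    {"x":33,"y":0,"z":-10,"rx":0,"ry":0,"rz":0,"hand":-1}
  ]
}}

```text
t: 26.82
tcp_pos: [0.5565, 0.2894, 0.1613]
eef_rot: [0.793, 0.008, 0.609, -0.011]
ft_force: [-0.2, -0.3, -2.2]
grip_width: 0.0351
```

```bash
python3 - <<'E'
from h import *
s=get_state();print(s["ft_force"])
T=quat(s["eef_rot"]);b=np.array(s["tcp_pos"])+T.apply([-.0085,0,.1445]);print(b)
E
```

```text
[-0.20609162 -0.2691659  -2.24257532]
[0.69388644 0.28580591 0.20682813]
```

Same state as with the first lamp; tilt about the bar, release, withdraw.

Call:
{"op": "apply_moves", "data": {
  "moves": [
    {"x":11,"y":0,"z":2,"rx":0,"ry":-5,"rz":0,"hand":-1},
    {"x":23,"y":0,"z":5,"rx":0,"ry":-10,"rz":0,"hand":-1},
    {"x":35,"y":0,"z":8,"rx":0,"ry":-15,"rz":0,"hand":-1},
    {"x":47,"y":0,"z":13,"rx":0,"ry":-20,"rz":0,"hand":-1},
    {"x":47,"y":0,"z":13,"rx":0,"ry":-20,"rz":0,"hand":-1}
  ]
}}

```text
t: 27.45
tcp_pos: [0.5802, 0.2888, 0.1187]
eef_rot: [0.887, 0.004, 0.463, -0.012]
ft_force: [-0.2, -0.8, -1.3]
grip_width: 0.0354
```

Call:
{"op": "apply_moves", "data": {
  "moves": [
    {"x":0,"y":0,"z":0,"rx":0,"ry":0,"rz":0,"hand":0.2},
    {"x":0,"y":0,"z":0,"rx":0,"ry":0,"rz":0,"hand":0.2},
    {"x":0,"y":0,"z":0,"rx":0,"ry":0,"rz":0,"hand":0.2},
    {"x":0,"y":0,"z":0,"rx":0,"ry":0,"rz":0,"hand":0.2},
    {"x":-10,"y":0,"z":0,"rx":0,"ry":0,"rz":0,"hand":0.2}
  ]
}}

```text
t: 28.08
tcp_pos: [0.5757, 0.2885, 0.1277]
eef_rot: [0.887, 0.006, 0.462, -0.013]
ft_force: [-0.1, -0.2, 0.8]
grip_width: 0.052
```

Call:
{"op": "apply_moves", "data": {
  "moves": [
    {"x":-20,"y":0,"z":-10,"rx":0,"ry":0,"rz":0,"hand":0.2},
    {"x":-60,"y":0,"z":-20,"rx":0,"ry":5,"rz":0,"hand":0.2},
    {"x":-100,"y":0,"z":-20,"rx":0,"ry":15,"rz":0,"hand":-1},
    {"x":-150,"y":0,"z":-10,"rx":0,"ry":25,"rz":0,"hand":-1},
    {"x":-190,"y":0,"z":0,"rx":0,"ry":35,"rz":0,"hand":-1}
  ]
}}

```text
t: 28.7
tcp_pos: [0.4656, 0.2935, 0.2881]
eef_rot: [0.707, 0.009, 0.707, -0.008]
ft_force: [1.0, 1.2, -0.2]
grip_width: 0.0296
```

```bash
python3 -c "
from h import *
print(get_state()['joint_positions'])
goal([.43,-.12,.36],-1.45,0,0)"
```

```text
[ 0.00388376  0.12842989 -0.67043573  1.57929195  0.07819304  1.46136087
  0.87556912]
mm [ -72.6 -414.1  -25.7] deg [ 0.1 -0.1 -0.1] | rows 6.7 q 0.88
```

Call:
{"op": "apply_moves", "data": {
  "moves": [
    {"x":-30,"y":-50,"z":-10,"rx":0,"ry":0,"rz":0,"hand":-1},
    {"x":-60,"y":-105,"z":-10,"rx":0,"ry":0,"rz":0,"hand":-1},
    {"x":-60,"y":-165,"z":-10,"rx":0,"ry":0,"rz":0,"hand":-1},
    {"x":-60,"y":-225,"z":-10,"rx":0,"ry":0,"rz":0,"hand":-1},
    {"x":-60,"y":-285,"z":-10,"rx":0,"ry":0,"rz":0,"hand":-1}
  ]
}}

```text
t: 29.32
tcp_pos: [0.4487, 0.0063, 0.3449]
eef_rot: [0.708, 0.009, 0.706, -0.009]
ft_force: [1.2, -0.1, 0.0]
grip_width: 0.0008
```

```bash
python3 - <<'E'
from h import *
np.set_printoptions(precision=4,suppress=True)
for n in("side","wrist"):
    s=get_state();p,d=snapshot(n);np.savez(f"pics/{n}14.npz",p=p,d=d,s=s);h=hsv(p)
    M=(h[...,0]>40)&(h[...,0]<95)&(h[...,1]>90);C=cam(n,s);P=cloud(C,d)
    for b,st,c in blobs(M,20): print(n,st,c,np.nanmedian(P[b],0))
    W=proj(C,[[.693,.196,.117],[.695,.286,.117]]);print("expect",W)
goal([.565,-.14,.35],-1.45,0,0)
E
```

```text
side [186 190  14  21 134] [191.291 201.   ] [0.6736 0.2095 0.104 ]
expect [[189.2232 194.5827]
 [172.1766 208.9527]]
wrist [373 280  31  38 209] [389.4833 305.2632] [0.6699 0.2005 0.1323]
wrist [405 301  26  17 311] [414.7395 309.6463] [0.7139 0.2638 0.0738]
expect [[384.255  315.0069]
 [441.8414 314.4195]]
mm [  -5.  -135.9  121.7] deg [-0.7  0.1  0.2] | rows 2.9 q 1.52
```

```bash
python3 - <<'E'
import numpy as np,cv2
a=np.load("pics/side14.npz",allow_pickle=True)["p"];b=np.load("pics/wrist14.npz",allow_pickle=True)["p"]
cv2.imwrite("pics/v14.png",np.hstack([cv2.resize(a[150:250,130:230,::-1],(360,360)),cv2.resize(b[180:384,240:512,::-1],(440,360))]))
E
```

```text
(no output)
```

View pics/v14.png

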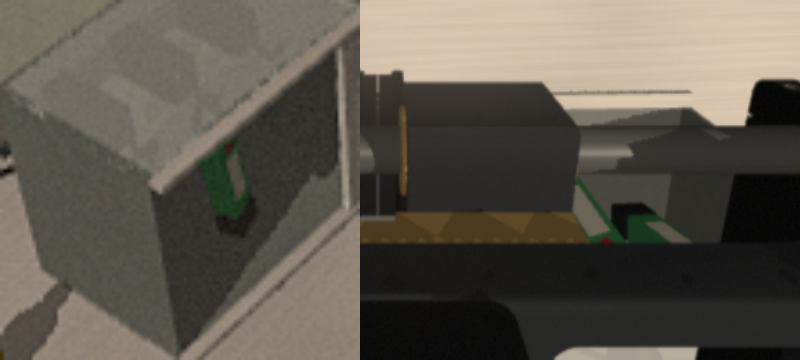

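```bash
python3 - <<'E'
from h import *
np.set_printoptions(precision=4,suppress=True)
z=np.load("pics/wrist14.npz",allow_pickle=True);s=z["s"].item();C=cam("wrist",s);P=cloud(C,z["d"])
for y,x in((.196,.693),(.286,.695)): print(proj(C,[[x,y,t] for t in(.022,.052,.1,.155)]).round(0).tolist())
for u,v in((407,302),(401,300),(412,308),(425,312),(410,316),(389,305)): print((u,v),P[v,u])
E
```

```text
[[362.0, 281.0], [368.0, 290.0], [380.0, 308.0], [396.0, 333.0]]
[[410.0, 280.0], [419.0, 290.0], [435.0, 307.0], [458.0, 332.0]]
(407, 302) [0.7146 0.2634 0.059 ]
(401, 300) [0.7189 0.259  0.0472]
(412, 308) [0.7148 0.2638 0.075 ]
(425, 312) [0.7055 0.2722 0.0974]
(410, 316) [0.7301 0.2614 0.0762]
(389, 305) [0.6691 0.1979 0.1244]
```

Call:
{"op": "apply_moves", "data": {
  "moves": [
    {"x":0,"y":0,"z":0,"rx":0,"ry":0,"rz":0,"hand":-1},
    {"x":0,"y":0,"z":0,"rx":0,"ry":0,"rz":0,"hand":-1},
    {"x":0,"y":0,"z":0,"rx":0,"ry":0,"rz":0,"hand":-1},
    {"x":0,"y":0,"z":0,"rx":0,"ry":0,"rz":0,"hand":-1},
    {"x":0,"y":0,"z":0,"rx":0,"ry":0,"rz":0,"hand":-1}
  ]
}}

```text
t: 30.05
tcp_pos: [0.4492, 0.0079, 0.344]
eef_rot: [0.707, 0.009, 0.707, -0.01]
ft_force: [1.0, 0.6, -0.9]
grip_width: 0.0003
```

Call:
{"op": "apply_moves", "data": {
  "moves": [
    {"x":0,"y":0,"z":0,"rx":0,"ry":0,"rz":0,"hand":-1},
    {"x":0,"y":0,"z":0,"rx":0,"ry":0,"rz":0,"hand":-1},
    {"x":0,"y":0,"z":0,"rx":0,"ry":0,"rz":0,"hand":-1},
    {"x":0,"y":0,"z":0,"rx":0,"ry":0,"rz":0,"hand":-1},
    {"x":0,"y":0,"z":0,"rx":0,"ry":0,"rz":0,"hand":-1}
  ]
}}

```text
t: 30.68
tcp_pos: [0.4492, 0.0075, 0.344]
eef_rot: [0.707, 0.009, 0.707, -0.01]
ft_force: [0.7, 0.1, 0.3]
grip_width: 0.0003
```

```bash
cat > chk.py <<'E'
from h import *
np.set_printoptions(precision=4,suppress=True)
for n in("wrist","side","top"):
    s=get_state();p,d=snapshot(n);h=hsv(p);M=(h[...,0]>40)&(h[...,0]<95)&(h[...,1]>80);C=cam(n,s);P=cloud(C,d)
    for b,st,c in blobs(M,15): print(n,st,c.round(0),"med",np.nanmedian(P[b],0),"lo",np.nanmedian(P[b][P[b][:,2]<=np.nanpercentile(P[b][:,2],20)],0),"hi",np.nanmedian(P[b][P[b][:,2]>=np.nanpercentile(P[b][:,2],80)],0))
    np.savez(f"pics/chk_{n}.npz",p=p,d=d,s=s)
E
python3 chk.py
```

```text
wrist [372 292  21  26 115] [383. 308.] med [0.6766 0.2061 0.1196] lo [0.6771 0.2064 0.0841] hi [0.6755 0.1977 0.1393]
wrist [396 312  21   6  83] [404. 315.] med [0.7318 0.2689 0.0674] lo [0.7355 0.2749 0.0598] hi [0.4249 0.0456 0.4448]
side [185 190  13  21 133] [190. 201.] med [0.6772 0.2104 0.0991] lo [0.6765 0.2067 0.0633] hi [0.6756 0.2125 0.1445]
```

```bash
python3 -c "
from h import *
goal([.53,.2,.36],-1.45,35,0)"
```

```text
mm [-16.1 194.5  75.6] deg [ -0.1 -35.    0.1] | rows 3.3 q 1.52
```

Call:
{"op": "apply_moves", "data": {
  "moves": [
    {"x":-10,"y":50,"z":15,"rx":0,"ry":-8,"rz":0,"hand":-1},
    {"x":-16,"y":100,"z":35,"rx":0,"ry":-16,"rz":0,"hand":-1},
    {"x":-16,"y":150,"z":55,"rx":0,"ry":-25,"rz":0,"hand":-1},
    {"x":-16,"y":194,"z":76,"rx":0,"ry":-35,"rz":0,"hand":-1},
    {"x":-16,"y":194,"z":76,"rx":0,"ry":-35,"rz":0,"hand":-1}
  ]
}}

```text
t: 31.45
tcp_pos: [0.5298, 0.2016, 0.3593]
eef_rot: [0.887, 0.005, 0.461, -0.011]
ft_force: [0.8, -0.9, 0.1]
grip_width: 0.0005
```

```bash
python3 chk.py; python3 - <<'E'
from h import *
z=np.load("pics/chk_wrist.npz",allow_pickle=True);p=z["p"];s=z["s"].item();C=cam("wrist",s);print(s["tcp_pos"])
for y,x in((.196,.693),(.286,.695)): print(proj(C,[[x,y,t] for t in(.022,.052,.1,.155,.204)]).round(0).tolist())
E
```

```text
wrist [236 120  27  59 857] [250. 152.] med [0.6784 0.1995 0.1342] lo [0.6752 0.1919 0.0643] hi [0.6896 0.195  0.155 ]
wrist [285 151  34  33 548] [300. 169.] med [0.7109 0.2718 0.1385] lo [0.7325 0.2661 0.073 ] hi [0.7088 0.2811 0.1571]
side [185 190  14  21 140] [190. 201.] med [0.6762 0.2113 0.097 ] lo [0.6754 0.2063 0.0625] hi [0.6748 0.2132 0.1429]
[0.52981755 0.20156142 0.35933467]
[[250.0, 118.0], [250.0, 129.0], [250.0, 148.0], [250.0, 174.0], [250.0, 200.0]]
[[301.0, 118.0], [303.0, 129.0], [306.0, 148.0], [310.0, 174.0], [315.0, 200.0]]
```

Call:
{"op": "apply_moves", "data": {
  "moves": [
    {"x":0,"y":0,"z":0,"rx":0,"ry":0,"rz":0,"hand":-1},
    {"x":0,"y":0,"z":0,"rx":0,"ry":0,"rz":0,"hand":-1},
    {"x":0,"y":0,"z":0,"rx":0,"ry":0,"rz":0,"hand":-1},
    {"x":0,"y":0,"z":0,"rx":0,"ry":0,"rz":0,"hand":-1},
    {"x":0,"y":0,"z":0,"rx":0,"ry":0,"rz":0,"hand":-1}
  ]
}}

```text
t: 32.22
tcp_pos: [0.5305, 0.1992, 0.3599]
eef_rot: [0.887, 0.006, 0.462, -0.012]
ft_force: [0.5, 0.4, -0.2]
grip_width: 0.0004
```

Call:
{"op": "apply_moves", "data": {
  "moves": [
    {"x":0,"y":0,"z":0,"rx":0,"ry":0,"rz":0,"hand":-1},
    {"x":0,"y":0,"z":0,"rx":0,"ry":0,"rz":0,"hand":-1},
    {"x":0,"y":0,"z":0,"rx":0,"ry":0,"rz":0,"hand":-1},
    {"x":0,"y":0,"z":0,"rx":0,"ry":0,"rz":0,"hand":-1},
    {"x":0,"y":0,"z":0,"rx":0,"ry":0,"rz":0,"hand":-1}
  ]
}}

```text
t: 32.85
tcp_pos: [0.5304, 0.1995, 0.3599]
eef_rot: [0.887, 0.006, 0.461, -0.012]
ft_force: [0.0, 0.1, -0.2]
grip_width: 0.0003
```

```bash
python3 chk.py;  python3 - <<'E'
from h import *
z=np.load("pics/chk_wrist.npz",allow_pickle=True);p=z["p"]
cv2.imwrite("pics/v16.png",cv2.resize(p[90:230,190:370,::-1],(720,560),interpolation=cv2.INTER_CUBIC))
E
```

```text
wrist [239 122  26  58 843] [252. 153.] med [0.6806 0.1999 0.1354] lo [0.6788 0.1942 0.064 ] hi [0.6911 0.1955 0.1549]
wrist [288 145  33  39 651] [303. 166.] med [0.7081 0.2742 0.1385] lo [0.7233 0.2689 0.0698] hi [0.7083 0.2822 0.1567]
side [185 190  12  21 135] [190. 201.] med [0.6791 0.2124 0.0965] lo [0.6777 0.2032 0.0635] hi [0.676  0.2145 0.1426]
```

Call:
{"op": "apply_moves", "data": {
  "moves": [
    {"x":0,"y":0,"z":0,"rx":0,"ry":0,"rz":0,"hand":-1},
    {"x":0,"y":0,"z":0,"rx":0,"ry":0,"rz":0,"hand":-1},
    {"x":0,"y":0,"z":0,"rx":0,"ry":0,"rz":0,"hand":-1},
    {"x":0,"y":0,"z":0,"rx":0,"ry":0,"rz":0,"hand":-1},
    {"x":0,"y":0,"z":0,"rx":0,"ry":0,"rz":0,"hand":-1}
  ]
}}

```text
t: 33.62
tcp_pos: [0.5304, 0.1995, 0.3599]
eef_rot: [0.887, 0.006, 0.461, -0.012]
ft_force: [0.9, 0.3, -0.0]
grip_width: 0.0004
```

Call:
{"op": "apply_moves", "data": {
  "moves": [
    {"x":0,"y":0,"z":0,"rx":0,"ry":0,"rz":0,"hand":-1},
    {"x":0,"y":0,"z":0,"rx":0,"ry":0,"rz":0,"hand":-1},
    {"x":0,"y":0,"z":0,"rx":0,"ry":0,"rz":0,"hand":-1},
    {"x":0,"y":0,"z":0,"rx":0,"ry":0,"rz":0,"hand":-1},
    {"x":0,"y":0,"z":0,"rx":0,"ry":0,"rz":0,"hand":-1}
  ]
}}

```text
t: 34.25
tcp_pos: [0.5304, 0.1995, 0.3599]
eef_rot: [0.887, 0.006, 0.461, -0.012]
ft_force: [-0.0, -0.2, -0.3]
grip_width: 0.0002
```

Call:
{"op": "apply_moves", "data": {
  "moves": [
    {"x":0,"y":0,"z":0,"rx":0,"ry":0,"rz":0,"hand":-1},
    {"x":0,"y":0,"z":0,"rx":0,"ry":0,"rz":0,"hand":-1},
    {"x":0,"y":0,"z":0,"rx":0,"ry":0,"rz":0,"hand":-1},
    {"x":0,"y":0,"z":0,"rx":0,"ry":0,"rz":0,"hand":-1},
    {"x":0,"y":0,"z":0,"rx":0,"ry":0,"rz":0,"hand":-1}
  ]
}}

```text
t: 34.88
tcp_pos: [0.5304, 0.1995, 0.3598]
eef_rot: [0.887, 0.006, 0.462, -0.012]
ft_force: [-0.2, -0.5, 0.7]
grip_width: 0.0006
```

```bash
python3 chk.py; sleep 0; python3 - <<'E'
from h import *
z=np.load("pics/chk_wrist.npz",allow_pickle=True);p=z["p"]
cv2.imwrite("pics/v16.png",cv2.resize(p[90:230,190:370,::-1],(720,560),interpolation=cv2.INTER_CUBIC))
goal([.44,-.13,.36],-1.45,0,0)
E
```

```text
wrist [298 118  30  59 970] [311. 149.] med [0.6763 0.2839 0.1286] lo [0.6707 0.2888 0.0649] hi [0.6876 0.2899 0.1553]
wrist [239 123  26  57 825] [252. 153.] med [0.6816 0.2001 0.1352] lo [0.6804 0.1942 0.0644] hi [0.6926 0.1956 0.1549]
side [184 191  12  20 124] [189. 202.] med [0.6805 0.2138 0.0983] lo [0.681  0.2092 0.0619] hi [0.6773 0.2138 0.1406]
side [175 203   3  13  17] [176. 208.] med [0.6834 0.277  0.1238] lo [0.6855 0.2764 0.0848] hi [0.6808 0.2774 0.1451]
mm [ -46.6 -331.8  -66.8] deg [-0.1 35.   0.1] | rows 5.5 q 0.92
```

Call:
{"op": "apply_moves", "data": {
  "moves": [
    {"x":-15,"y":-40,"z":-20,"rx":0,"ry":9,"rz":0,"hand":-1},
    {"x":-30,"y":-100,"z":-35,"rx":0,"ry":18,"rz":0,"hand":-1},
    {"x":-40,"y":-155,"z":-50,"rx":0,"ry":27,"rz":0,"hand":-1},
    {"x":-45,"y":-210,"z":-60,"rx":0,"ry":35,"rz":0,"hand":-1},
    {"x":-47,"y":-270,"z":-67,"rx":0,"ry":35,"rz":0,"hand":-1}
  ]
}}

```text
t: 35.65
tcp_pos: [0.4424, -0.0699, 0.3593]
eef_rot: [0.706, 0.009, 0.708, -0.01]
ft_force: [0.2, 0.1, -0.1]
grip_width: 0.0
```

```bash
python3 chk.py; python3 - <<'E'
from h import *
z=np.load("pics/chk_top.npz",allow_pickle=True);T=cam("top");Q=cloud(T,z["d"])
k=(Q[...,2]>.15)&(Q[...,2]<.262)&(Q[...,0]>.53)&(Q[...,0]<.585)&(Q[...,1]<.05)&(Q[...,1]>-.2);dark=z["p"].max(-1)<45
for b,st,c in blobs(k&dark,5): print("top",st,c,np.nanmedian(Q[b],0))
goal([.562,-.142,.33],-1.45,0,0)
E
```

```text
wrist [388 282  53  36 656] [407. 302.] med [0.6827 0.1801 0.0961] lo [0.6819 0.1846 0.0604] hi [0.6779 0.1889 0.1373]
wrist [438 285  30  33 576] [452. 300.] med [0.6918 0.2696 0.0819] lo [0.6893 0.2718 0.0582] hi [0.6909 0.2689 0.1107]
side [184 191  12  20 130] [189. 202.] med [0.6822 0.2134 0.0965] lo [0.682  0.2098 0.0611] hi [0.6768 0.2142 0.1377]
top [298 150   5  14  37] [299.62162162 157.21621622] [ 0.56294115 -0.08282588  0.21550965]
mm [ 30.1 -65.9 123.4] deg [-0.5  0.   0.1] | rows 2.3 q 1.62
```

Call:
{"op": "apply_moves", "data": {
  "moves": [
    {"x":0,"y":-50,"z":20,"rx":0,"ry":0,"rz":0,"hand":-1},
    {"x":0,"y":-68,"z":70,"rx":0,"ry":0,"rz":0,"hand":-1},
    {"x":20,"y":-68,"z":123,"rx":0,"ry":0,"rz":0,"hand":-1},
    {"x":80,"y":-68,"z":123,"rx":0,"ry":0,"rz":0,"hand":-1},
    {"x":133,"y":-68,"z":123,"rx":0,"ry":0,"rz":0,"hand":-1}
  ]
}}

```text
t: 36.42
tcp_pos: [0.5633, -0.1377, 0.2249]
eef_rot: [0.707, 0.009, 0.707, -0.009]
ft_force: [0.7, -0.7, 0.3]
grip_width: 0.0003
```

Call:
{"op": "apply_moves", "data": {
  "moves": [
    {"x":2,"y":20,"z":0,"rx":0,"ry":0,"rz":0,"hand":-1},
    {"x":2,"y":50,"z":0,"rx":0,"ry":0,"rz":0,"hand":-1},
    {"x":2,"y":90,"z":0,"rx":0,"ry":0,"rz":0,"hand":-1},
    {"x":2,"y":130,"z":0,"rx":0,"ry":0,"rz":0,"hand":-1},
    {"x":2,"y":170,"z":0,"rx":0,"ry":0,"rz":0,"hand":-1}
  ]
}}

```text
t: 37.05
tcp_pos: [0.5676, 0.0319, 0.2283]
eef_rot: [0.708, 0.009, 0.706, -0.01]
ft_force: [0.4, -4.6, -1.5]
grip_width: 0.0003
```

```bash
python3 -c "
from h import *
goal([.569,.151,.223],-1.45,0,0)"
```

```text
mm [  5.  119.1  -1.8] deg [-0.1  0.2  0.1] | rows 1.9 q 1.45
```

Call:
{"op": "apply_moves", "data": {
  "moves": [
    {"x":2,"y":40,"z":-1,"rx":0,"ry":0,"rz":0,"hand":-1},
    {"x":2,"y":80,"z":-1,"rx":0,"ry":0,"rz":0,"hand":-1},
    {"x":2,"y":105,"z":-1,"rx":0,"ry":0,"rz":0,"hand":-1},
    {"x":2,"y":115,"z":-1,"rx":0,"ry":0,"rz":0,"hand":-1},
    {"x":2,"y":117,"z":-1,"rx":0,"ry":0,"rz":0,"hand":-1}
  ]
}}

```text
t: 37.67
tcp_pos: [0.5694, 0.1489, 0.2247]
eef_rot: [0.708, 0.009, 0.706, -0.009]
ft_force: [0.2, -0.7, 0.3]
grip_width: 0.0004
```

Call:
{"op": "apply_moves", "data": {
  "moves": [
    {"x":0,"y":2,"z":0,"rx":0,"ry":0,"rz":0,"hand":-1},
    {"x":0,"y":4,"z":0,"rx":0,"ry":0,"rz":0,"hand":-1},
    {"x":0,"y":4,"z":0,"rx":0,"ry":0,"rz":0,"hand":-1}
  ]
}}

```text
t: 38.05
tcp_pos: [0.5694, 0.1503, 0.2231]
eef_rot: [0.707, 0.009, 0.707, -0.011]
ft_force: [-0.2, -0.8, 1.0]
grip_width: 0.0001
```

```bash
python3 chk.py|grep side;python3 - <<'E'
from h import *
print(get_state()["ft_force"],get_state()["tcp_pos"])
z=np.load("pics/chk_top.npz",allow_pickle=True);T=cam("top");Q=cloud(T,z["d"])
E
```

```text
[-0.38977226 -1.17488287  0.7781975 ] [0.56942799 0.15048939 0.2230497 ]
```

Call:
{"op": "apply_moves", "data": {
  "moves": [
    {"x":0,"y":2,"z":0,"rx":0,"ry":0,"rz":0,"hand":-1},
    {"x":0,"y":4,"z":0,"rx":0,"ry":0,"rz":0,"hand":-1},
    {"x":0,"y":4,"z":0,"rx":0,"ry":0,"rz":0,"hand":-1}
  ]
}}

```text
t: 38.58
tcp_pos: [0.5695, 0.1511, 0.2231]
eef_rot: [0.707, 0.009, 0.707, -0.013]
ft_force: [-2.5, -8.8, 3.3]
grip_width: 0.0004
```

Call:
{"op": "apply_moves", "data": {
  "moves": [
    {"x":0,"y":2,"z":0,"rx":0,"ry":0,"rz":0,"hand":-1},
    {"x":0,"y":4,"z":0,"rx":0,"ry":0,"rz":0,"hand":-1},
    {"x":0,"y":4,"z":0,"rx":0,"ry":0,"rz":0,"hand":-1}
  ]
}}

```text
t: 38.95
tcp_pos: [0.5694, 0.1512, 0.2231]
eef_rot: [0.706, 0.008, 0.708, -0.016]
ft_force: [-3.6, -14.5, 5.7]
grip_width: 0.0005
```

Call:
{"op": "apply_moves", "data": {
  "moves": [
    {"x":0,"y":-20,"z":0,"rx":0,"ry":0,"rz":0,"hand":-1},
    {"x":-50,"y":-20,"z":0,"rx":0,"ry":0,"rz":0,"hand":-1},
    {"x":-110,"y":-20,"z":0,"rx":0,"ry":0,"rz":0,"hand":-1},
    {"x":-160,"y":-40,"z":0,"rx":0,"ry":0,"rz":0,"hand":-1},
    {"x":-160,"y":-95,"z":10,"rx":0,"ry":0,"rz":0,"hand":-1}
  ]
}}

```text
t: 39.58
tcp_pos: [0.5783, 0.0683, 0.3882]
eef_rot: [0.71, 0.008, 0.704, -0.005]
ft_force: [0.3, -1.7, -0.6]
grip_width: 0.0004
```

```bash
python3 -c "
from h import *
goal([.598,-.010,.38],-1.45,0,0)"; python3 chk.py
```

```text
mm [  8.  -77.9  21.1] deg [ 0.4  0.5 -0.2] | rows 1.3 q 1.4
```

Call:
{"op": "apply_moves", "data": {
  "moves": [
    {"x":0,"y":-50,"z":10,"rx":0,"ry":0,"rz":0,"hand":-1},
    {"x":5,"y":-78,"z":21,"rx":0,"ry":0,"rz":0,"hand":-1},
    {"x":30,"y":-78,"z":21,"rx":0,"ry":0,"rz":0,"hand":-1},
    {"x":73,"y":-78,"z":21,"rx":0,"ry":0,"rz":0,"hand":-1},
    {"x":73,"y":-78,"z":21,"rx":0,"ry":0,"rz":0,"hand":-1}
  ]
}}

```text
t: 40.35
tcp_pos: [0.5937, -0.0129, 0.306]
eef_rot: [0.704, 0.009, 0.71, -0.009]
ft_force: [0.2, 0.8, 0.4]
grip_width: 0.0007
```

Call:
{"op": "apply_moves", "data": {
  "moves": [
    {"x":0,"y":0,"z":15,"rx":0,"ry":0,"rz":0,"hand":-1},
    {"x":0,"y":0,"z":27,"rx":0,"ry":0,"rz":0,"hand":-1},
    {"x":0,"y":0,"z":39,"rx":0,"ry":0,"rz":0,"hand":-1},
    {"x":0,"y":0,"z":51,"rx":0,"ry":0,"rz":0,"hand":-1},
    {"x":0,"y":0,"z":57,"rx":0,"ry":0,"rz":0,"hand":-1}
  ]
}}

```text
t: 40.98
tcp_pos: [0.6537, -0.016, 0.3099]
eef_rot: [0.707, 0.009, 0.707, -0.01]
ft_force: [0.1, 0.6, 0.1]
grip_width: 0.0002
```

Call:
{"op": "apply_moves", "data": {
  "moves": [
    {"x":-50,"y":0,"z":-10,"rx":0,"ry":0,"rz":0,"hand":-1},
    {"x":-75,"y":0,"z":-57,"rx":0,"ry":0,"rz":0,"hand":-1},
    {"x":-75,"y":-50,"z":-57,"rx":0,"ry":0,"rz":0,"hand":-1},
    {"x":-75,"y":-67,"z":-57,"rx":0,"ry":0,"rz":0,"hand":-1},
    {"x":-75,"y":-67,"z":-57,"rx":0,"ry":0,"rz":0,"hand":-1}
  ]
}}

```text
t: 41.6
tcp_pos: [0.5939, -0.0829, 0.3849]
eef_rot: [0.707, 0.01, 0.707, -0.011]
ft_force: [0.3, 0.1, 0.2]
grip_width: 0.0008
```

```bash
cat > lev.py <<'E'
from h import *
np.set_printoptions(precision=4,suppress=True)
for n in("top","side"):
    p,d=snapshot(n);h=hsv(p);C=cam(n);P=cloud(C,d)
    k=(P[...,2]>.312)&(P[...,2]<.36)&(P[...,0]>.60)&(P[...,0]<.72)&(P[...,1]<.02)&(P[...,1]>-.19)
    for y in(-.011,-.081,-.153):
        b=k&(np.abs(P[...,1]-y)<.022);dk=b&(p.max(-1)<60);rd=b&((h[...,0]<8)|(h[...,0]>172))&(h[...,1]>150)
        print(n,y,"dark",dk.sum(),np.nanmedian(P[dk],0) if dk.sum() else "","red",rd.sum(),np.nanmedian(P[rd],0) if rd.sum() else "")
s=get_state();print(s["tcp_pos"])
E
python3 lev.py
```

```text
top -0.011 dark 16 [ 0.6906 -0.0143  0.3328] red 30 [0.6895 0.0002 0.3347]
top -0.081 dark 8 [ 0.6325 -0.063   0.3321] red 0 
top -0.153 dark 0  red 0 
side -0.011 dark 1 [ 0.681  -0.0038  0.3184] red 46 [ 0.6826 -0.007   0.3327]
side -0.081 dark 49 [ 0.6288 -0.0756  0.3317] red 0 
side -0.153 dark 25 [ 0.6237 -0.1525  0.3275] red 0 
[ 0.5943 -0.0798  0.3846]
```

Call:
{"op": "apply_moves", "data": {
  "moves": [
    {"x":40,"y":0,"z":0,"rx":0,"ry":0,"rz":0,"hand":-1},
    {"x":73,"y":0,"z":0,"rx":0,"ry":0,"rz":0,"hand":-1},
    {"x":73,"y":0,"z":0,"rx":0,"ry":0,"rz":0,"hand":-1},
    {"x":73,"y":0,"z":15,"rx":0,"ry":0,"rz":0,"hand":-1},
    {"x":73,"y":0,"z":27,"rx":0,"ry":0,"rz":0,"hand":-1}
  ]
}}

```text
t: 42.32
tcp_pos: [0.6217, -0.0811, 0.3141]
eef_rot: [0.708, 0.009, 0.707, -0.009]
ft_force: [-1.7, 0.6, 1.4]
grip_width: 0.0001
```

Call:
{"op": "apply_moves", "data": {
  "moves": [
    {"x":0,"y":0,"z":10,"rx":0,"ry":0,"rz":0,"hand":-1},
    {"x":0,"y":0,"z":20,"rx":0,"ry":0,"rz":0,"hand":-1},
    {"x":0,"y":0,"z":30,"rx":0,"ry":0,"rz":0,"hand":-1},
    {"x":0,"y":0,"z":30,"rx":0,"ry":0,"rz":0,"hand":-1}
  ]
}}

```text
t: 42.82
tcp_pos: [0.6516, -0.0829, 0.3117]
eef_rot: [0.707, 0.009, 0.707, -0.01]
ft_force: [-0.2, 0.2, -0.1]
grip_width: 0.0002
```

Call:
{"op": "apply_moves", "data": {
  "moves": [
    {"x":-50,"y":0,"z":-10,"rx":0,"ry":0,"rz":0,"hand":-1},
    {"x":-75,"y":0,"z":-58,"rx":0,"ry":0,"rz":0,"hand":-1},
    {"x":-75,"y":-50,"z":-59,"rx":0,"ry":0,"rz":0,"hand":-1},
    {"x":-60,"y":-72,"z":-59,"rx":0,"ry":0,"rz":0,"hand":-1},
    {"x":-2,"y":-72,"z":-59,"rx":0,"ry":0,"rz":0,"hand":-1}
  ]
}}

```text
t: 43.45
tcp_pos: [0.5912, -0.1573, 0.3176]
eef_rot: [0.71, 0.01, 0.704, -0.013]
ft_force: [1.3, 0.4, -0.8]
grip_width: 0.0007
```

Call:
{"op": "apply_moves", "data": {
  "moves": [
    {"x":0,"y":0,"z":15,"rx":0,"ry":0,"rz":0,"hand":-1},
    {"x":0,"y":0,"z":27,"rx":0,"ry":0,"rz":0,"hand":-1},
    {"x":0,"y":0,"z":39,"rx":0,"ry":0,"rz":0,"hand":-1},
    {"x":0,"y":0,"z":51,"rx":0,"ry":0,"rz":0,"hand":-1},
    {"x":0,"y":0,"z":57,"rx":0,"ry":0,"rz":0,"hand":-1}
  ]
}}

```text
t: 44.08
tcp_pos: [0.6484, -0.1547, 0.3147]
eef_rot: [0.708, 0.009, 0.706, -0.01]
ft_force: [0.0, 0.4, -0.1]
grip_width: 0.0004
```

Call:
{"op": "apply_moves", "data": {
  "moves": [
    {"x":-50,"y":0,"z":-10,"rx":0,"ry":0,"rz":0,"hand":-1},
    {"x":-90,"y":0,"z":-60,"rx":0,"ry":0,"rz":0,"hand":-1},
    {"x":-110,"y":0,"z":-120,"rx":0,"ry":0,"rz":0,"hand":-1},
    {"x":-110,"y":-50,"z":-150,"rx":0,"ry":0,"rz":0,"hand":-1},
    {"x":-110,"y":-100,"z":-150,"rx":0,"ry":0,"rz":0,"hand":-1}
  ]
}}

```text
t: 44.7
tcp_pos: [0.4926, -0.252, 0.4272]
eef_rot: [0.709, 0.009, 0.705, -0.01]
ft_force: [0.8, -0.5, 0.1]
grip_width: 0.0004
```

```bash
python3 lev.py; python3 chk.py; python3 - <<'E'
from h import *
p,d=snapshot("side");q=np.load("pics/chk_wrist.npz")["p"] if 0 else snapshot("top")[0]
cv2.imwrite("pics/v16.png",np.hstack([cv2.resize(p[90:250,110:300,::-1],(400,340),interpolation=cv2.INTER_CUBIC),cv2.resize(q[60:220,90:400,::-1],(400,340),interpolation=cv2.INTER_CUBIC)]))
E
```

```text
top -0.011 dark 0  red 77 [ 0.6855 -0.0114  0.335 ]
top -0.081 dark 93 [ 0.6816 -0.0801  0.3334] red 0 
top -0.153 dark 92 [ 0.6801 -0.1538  0.3337] red 1 [ 0.6826 -0.1684  0.3349]
side -0.011 dark 1 [ 0.6797 -0.0022  0.3199] red 47 [ 0.6837 -0.0061  0.3312]
side -0.081 dark 46 [ 0.6806 -0.0775  0.3312] red 0 
side -0.153 dark 45 [ 0.6786 -0.1475  0.3316] red 0 
[ 0.4919 -0.2573  0.4251]
```

View pics/v16.png

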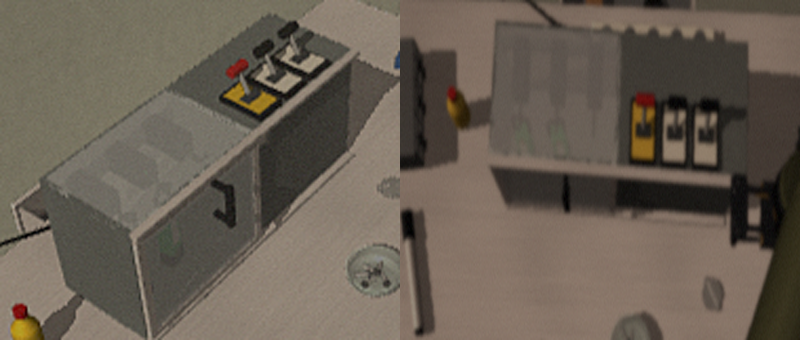

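```bash
python3 -c "
from bench import *
print(finish_job(), get_state()['t'])"
```

```text
the job is handed in; nothing more can be done
the job is handed in; nothing more can be done
```

The job is handed in: both green lamps I found hang in the bay behind the shut door, and all three levers are on. It took about 45 s of robot time. `finish_job` gives no verdict, so what follows rests on my own checks.

**What I did:** I switched off the outlet that was on (the other was already off), then the isolator. I slid the door open, hung the right-hand lamp on hook 2 and the left-hand lamp on hook 3, and pushed the door shut to its stop. Then I switched on the isolator and both outlets.

**Last checks:**
- **Levers:** all three handles lean to the back in both the top and side views, at x of about 0.68 m.
- **Door:** it stopped against about 14 N when I pushed it shut, with the pull bar back at its starting place to within a few mm.
- **Lamps:** before the door was shut, depth readings showed both hanging below their hooks and nearly upright. In the last picture they show only as faint green through the glass, too faint for my colour check to pick up.
- **Other things:** no green was left on the table, the yellow look-alike was not touched, and the arm ended well clear. I did not measure the bystanders again.

**What went wrong on the way:** the first grip on the right-hand lamp caught it only by the fingertips, so I set it down and gripped it again. The left-hand lamp swung about 0.3 rad off upright for several seconds after release, so I waited until it was nearly upright before shutting the door.

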